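# Put the swapped cabinet things back on their own outlined coasters

## Robot

A 6-joint arm with a two-finger parallel gripper is mounted at the origin on the work surface. World frame = base frame: x ahead of the robot, y to its left, z up, the work surface at z = 0. Lengths are in m, angles in rad, forces in N, time in s.
With the tool pointing down it reaches from about 0.35 to 0.775 m from the base axis. Payload 7.3 kg.
Tool frame: the origin (TCP) lies at the very end of the fingers, on their centre line; the grasp point (between the pads) lies 19 mm behind it (robot.pinch_z is the distance from the TCP to the grasp point, in m); z points along the fingers, y is the line along which they close (so a half turn about z gives the same grasp; the last joint's range is limited). The gripper opens to 92 mm and grips with 3 to 60 N. Pads are 19 mm wide; open, the fingers measure 130 mm over their backs; the gripper's body (75 mm by 190 mm) begins 47 mm behind the grasp point.
Start: joints at [-1.266, 0.342, 1.524, -0, 1.275, -0.146], TCP at [0.229, -0.473, 0.227] pointing down, gripper open.
Joint ranges: [-2.53, 2.53], [-0.77, 2.02], [0.04, 2.7], [-1, 4.14], [0.28, 2.66], [-3.11, 3.11]. Speed limits (rad/s): [2.57, 2.57, 3.14, 3.14, 3.14, 3.14].

## Interface

Orientations are given as [roll, pitch, yaw] about the fixed x, y, z axes, in that order (R = Rz(yaw) Ry(pitch) Rx(roll)).
In Python, from cell import robot gives the robot as it stands.
- The arm moves only by the tool move_arm, never from a script. Its argument "motion" is a list of rows, each a list of 6 numbers: the shift along the tool's x, y, z in units of 0.1 m (1.0 is 0.1 m), then the turn, a rotation vector about the tool's x, y, z in units of pi rad (1.0 is pi rad). In form: [[dx, dy, dz, rx, ry, rz], ...]. A call has 1 to 12 rows; each row is the pose to reach, as a shift and turn from the pose commanded when the call began, along the tool's axes at that moment, turning the shorter way round; what a row does not reach only later rows make up. A row lasts 1/8 s, in which the tool goes at most 62.5 mm and 10.7 degrees, less where a joint would pass 70% of its speed; a pose out of reach is approached as far as the arm can. A call with a number of a shift or a turn outside -1 to 1 is refused whole. A call with a gripper value outside its range is refused whole. "fingers" is the opening, from -1 (shut) to 1 (fully open), set as the call begins (left out, the last holds). The fingers move at their own pace and stop on an object; "newtons" is the grip in N (left out, the last holds). Time passes only in rows, so rows that repeat a pose let the fingers close. It gives the time, the measured TCP pose, the force, the opening and the grip force at its end, in the units of the state.
- robot.observe(): the state, without advancing time (a new reading comes with each control period).
- robot.read_camera(name): name is "scene" or "top" or "wrist"; returns a dict with "image" (420x560x3 uint8, red, green, blue), "range_z" (420x560 float32, m along the optical axis (not along the pixel's ray), 0 where there is no reading), "vfov" (degrees; the focal length in pixels is half the picture's height over the tangent of half this angle, whatever the lens; pixels are square), "cx", "cy" (the principal point, pixels), "extrinsics" (4x4, takes a point from camera to world coordinates); the wrist camera has in their place "hand_eye" (4x4, takes a point from camera to tool coordinates, whose origin is the TCP and whose axes are the flange's). Camera axes: x right, y up, looking along -z (the intrinsics and any distortion apply to the point x, -y, -z); pixel columns grow to the right and rows downward; lengths in m; the calibration is good to about 2 mm. The wrist camera is an equidistant fisheye: a pixel r from the principal point sees the ray r / f radians off the axis. A picture is of the moment at which its call begins: read the wrist's pose just before it.
- robot.hand_in(): hands the job in; it is judged then, once.
The state is a dict: "time": time; "qpos": joint angles; "qvel": joint speeds; "joint_efforts": joint torques, N m; "tool_pos": TCP position; "tool_rot": TCP orientation; "contact_force": force on the tool from outside, world axes, zero at the start; "torque": the same for the moment, N m; "opening": finger opening in m; "grip_force": force on a finger pad.
Only numpy, scipy, OpenCV 4.12 (cv2) and the standard library are available. Lean on these libraries where they do the work, as an engineer would, in place of code of your own. Each camera call takes 0.05 s, during which the arm holds its last target. There are 200 camera calls.

## Task

The jar, the pill bottle, the toothbrush cover and the nail clipper have been put on one another's coasters. Put each back on the coaster whose drawn outline has its shape and size, centred and, for the two long things, lying along the outline; the blank coaster is free to park something on meanwhile. Keep the glass jar upright, set it down rather than drop it, and leave all four released and at rest.

Things in the scene. Friction and masses are not known exactly. Their poses are not given: they have to be found in the camera images.
- jar_mid (a point): lidded round glass jar with white contents and a flat steel lid, standing upright: 56 mm diameter, 76 mm tall, about 200 g. The point is its centre, half-way up (38 mm above its underside); z is up
- bottle_mid (a point): closed blue pill bottle with a white cap, standing upright: 38 mm diameter, 70 mm tall, about 60 g. The point is its centre, half-way up (35 mm above its underside); z is up
- cover_mid (a point): whitish silicone toothbrush-head cover, a rounded block lying flat: 70 mm long (its x), 26 mm wide (its y), 22 mm high, about 30 g; firm, does not yield. The point is its centre, 11 mm above its underside; z is up. Either end may point either way
- clipper_mid (a point): steel nail clipper, closed, lying flat: 82 mm long (its x), 15 mm wide (its y), 14 mm high, about 60 g; straight sides, can be pinched across its width at the middle. The point is its centre, 7 mm above its underside; z is up. Either end may point either way
- coaster_jar: fixed round light-grey stone coaster, 104 mm across, 5 mm thick (top face 5 mm above the work surface), with a large drawn circle 66 mm across: the jar's place. At the start the toothbrush cover or the clipper lies on it. Origin: centre of the underside, on the work surface; the outline is centred on it
- coaster_bottle: fixed round light-grey stone coaster, 104 mm across, 5 mm thick (top face 5 mm above the work surface), with a small drawn circle 46 mm across: the pill bottle's place. At the start the toothbrush cover or the clipper lies on it. Origin: centre of the underside, on the work surface; the outline is centred on it
- coaster_cover: fixed round light-grey stone coaster, 104 mm across, 5 mm thick (top face 5 mm above the work surface), with a drawn broad, round-cornered oblong 80 mm long (its x) and 36 mm wide (its y): the toothbrush cover's place, its length along x. At the start the jar or the bottle stands on it. Origin: centre of the underside, on the work surface; the outline is centred on it
- coaster_clipper: fixed round light-grey stone coaster, 104 mm across, 5 mm thick (top face 5 mm above the work surface), with a drawn narrow, sharp-cornered oblong 92 mm long (its x) and 23 mm wide (its y): the nail clipper's place, its length along x. At the start the jar or the bottle stands on it. Origin: centre of the underside, on the work surface; the outline is centred on it
- coaster_free: fixed round light-grey stone coaster, 104 mm across, 5 mm thick (top face 5 mm above the work surface), blank, nothing drawn on it and nothing standing on it at the start: the free spot. Origin: centre of the underside, on the work surface. Coaster centres are at least 150 mm apart; among the coasters stand small bystanders up to 35 mm tall (floss case, balm tin, cream pot), their centres at least 90 mm from any coaster's centre
Mind the look-alikes: they are no part of the job. Leave any blue look-alike of the coaster_bottle alone.

How it is judged:
By the outcome, as a careful person would: the job done as asked, in the order asked, and still so for the second after the job is handed in, with the robot touching nothing.
It also fails if it takes over 144 s, if anything falls off the work surface, if the arm or the gripper's body presses on something with over 40 N, if the wrist force passes 120 N, or if a joint passes its speed limit or range.

## Working session

There is one attempt and no reset: what is moved stays moved. The work goes in short steps, Python scripts to look and compute and a tool call to move; the robot and the scene stay as the last step left them, time stands still between calls to the robot, and variables do not carry over. Pictures are saved under pics/ and viewed, at most 15 in all, crops included, and the job is handed in when it is done.

Besides the shell and the picture viewer there is one more tool, called after "Call:" as name([rows], argument=value, ...), one row to a line, values as JSON. move_arm: Moves the arm, as the interface text tells. Shifts and turns lie within -1 to 1; 1 stands for 0.1 m of shift or pi rad of turn. Its arguments: {"type":"object","properties":{"motion":{"type":"array"},"fingers":{"type":"number"},"newtons":{"type":"number"}},"required":["motion"]}

```bash
ls; mkdir -p pics
cat > h.py <<'E'
import numpy as np, cv2
from cell import robot
from scipy.spatial.transform import Rotation as R
def grab(name):
    s=robot.observe(); c=robot.read_camera(name)
    return s,c
def save(c,fn): cv2.imwrite('pics/'+fn,cv2.cvtColor(c['image'],cv2.COLOR_RGB2BGR))
E
python3 - <<'E'
from h import *
s=robot.observe(); print(s)
for n in ('scene','top'):
    _,c=grab(n); save(c,n+'0.png'); np.savez(n+'0.npz',**c)
    print(n,{k:v for k,v in c.items() if k not in('image','range_z')}, c['range_z'].min(),c['range_z'].max())
E
```

```text
pics
{'time': 0.0, 'qpos': array([-1.26599016e+00,  3.42726429e-01,  1.52501567e+00, -1.64636327e-05,
        1.27537637e+00, -1.46014567e-01]), 'qvel': array([ 0.00095843,  0.00042453,  0.00012998,  0.00085103, -0.00014276,
       -0.00010748]), 'joint_efforts': array([-7.73945703e-04, -4.31248283e+01, -2.44222176e+01,  7.17244414e-02,
        5.59718348e-02, -1.39545264e-04]), 'tool_pos': array([ 0.22863188, -0.4721567 ,  0.2260435 ]), 'tool_rot': array([-3.14008078e+00, -2.06425421e-04,  4.50825387e-01]), 'contact_force': array([-0.27807547,  0.4136579 ,  0.19964402]), 'torque': array([-0.02050606, -0.04092093, -0.04795477]), 'grip_force': 0.0, 'opening': 0.0917072818373015}
scene {'vfov': 53.45253883127795, 'cx': 282.4058092146749, 'cy': 212.28930458332795, 'extrinsics': array([[ 0.59187426, -0.60146239,  0.5365891 ,  0.89881909],
       [ 0.80602312,  0.44446565, -0.39086699, -0.39454473],
       [-0.00340363,  0.66384733,  0.74786037,  0.64976808],
       [ 0.        ,  0.        ,  0.        ,  1.        ]])} 0.0 3.192639
top {'vfov': 51.58440930203063, 'cx': 281.2041983520962, 'cy': 208.97278433044852, 'extrinsics': array([[-0.00708896,  0.99102953, -0.13345491,  0.32773194],
       [-0.99972861, -0.00406211,  0.02293934, -0.07557303],
       [ 0.02219146,  0.1335813 ,  0.99078937,  0.95847084],
       [ 0.        ,  0.        ,  0.        ,  1.        ]])} 0.0 1.8837912
```

View pics/top0.png

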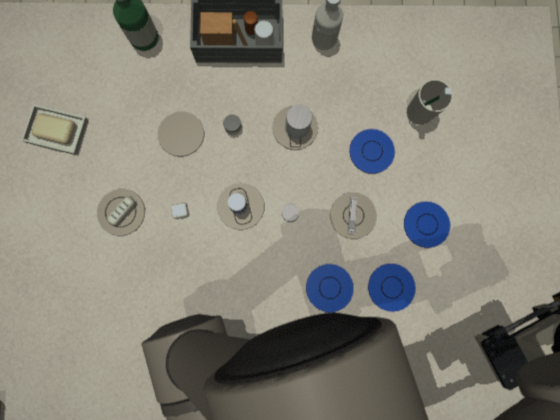

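View pics/scene0.png

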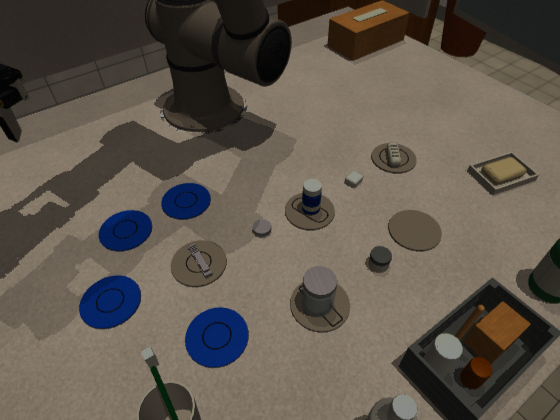

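The top view shows the free blank coaster at (181,134) and the jar at (299,118) on a sharp oblong at (295,127). The bottle at (238,203) is on a rounded oblong at (240,206), the clipper at (353,216), and the cover at (121,212). There are four blue look-alike coasters at (372,150), (427,224), (330,288) and (391,287), and bystanders at (233,124), (180,210) and (290,212).

Candidates for the bottle's place are the grey coasters at (353,216) and (121,212), which one depends on its circle, and the four blue ones, which are excluded. The soap at (53,128) could be mistaken for the cover, and the white cap at (263,29) and the spray bottle at (327,30) for the pill bottle. I'll check these in one close crop.

```bash
cat >> h.py <<'E'
def ray(c,u,v,s=None):
    """pixel(s) -> origin, direction in world (top/scene pinhole; wrist equidistant fisheye)"""
    u=np.asarray(u,float);v=np.asarray(v,float)
    f=c['image'].shape[0]/2/np.tan(np.radians(float(c['vfov']))/2)
    x=(u-c['cx'])/f; y=(v-c['cy'])/f
    if 'hand_eye' in c:
        r=np.hypot(x,y)+1e-12; k=np.sin(r)/r
        d=np.stack([x*k,-y*k,-np.cos(r)],-1)
        T=np.eye(4);T[:3,:3]=R.from_euler('xyz',s['tool_rot']).as_matrix();T[:3,3]=s['tool_pos'];T=T@c['hand_eye']
    else:
        d=np.stack([x,-y,-np.ones_like(x)],-1); T=c['extrinsics']
    return T[:3,3], d@T[:3,:3].T
def plane(c,u,v,z,s=None):
    o,d=ray(c,u,v,s); return o+d*((z-o[2])/d[...,2])[...,None]
def tri(o1,d1,o2,d2):
    A=np.stack([d1,-d2],1); t=np.linalg.lstsq(A,o2-o1,rcond=None)[0]
    p,q=o1+d1*t[0],o2+d2*t[1]; return (p+q)/2,np.linalg.norm(p-q)
def load(n):
    z=np.load(n); return {k:z[k] for k in z.files}
E
python3 - <<'E'
from h import *
ct=load('top0.npz'); cs=load('scene0.npz')
img=cv2.cvtColor(ct['image'],cv2.COLOR_RGB2BGR)
tiles=[]
for u,v in [(121,212),(240,206),(295,127),(353,216),(181,134),(372,150)]:
    t=cv2.resize(img[v-32:v+32,u-32:u+32],(266,266),interpolation=cv2.INTER_CUBIC); t=cv2.convertScaleAbs(t,alpha=1.4); tiles.append(t)
cv2.imwrite('pics/crops.png',np.vstack([np.hstack(tiles[:3]),np.hstack(tiles[3:])]))
# coaster centres: same feature in two views
pt=dict(coverC=((121,212),(394,157)),bottleC=((240,206),(310,210)),jarC=((295,127),(320,303)),clipC=((353,216),(199,263)),free=((181,134),(414,230)))
for k,(a,b) in pt.items():
    p,e=tri(*ray(ct,*a),*ray(cs,*b)); print(k,p.round(4),round(e,4), plane(ct,*a,.005).round(4),plane(cs,*b,.005).round(4), 'range',ct['range_z'][a[1],a[0]])
E
```

```text
coverC [0.4513 0.2547 0.0044] 0.0012 [0.4509 0.254  0.005 ] [0.452  0.2548 0.005 ] range 0.93459743
bottleC [ 0.4635 -0.0063  0.0026] 0.0001 [ 0.4632 -0.0065  0.005 ] [ 0.4651 -0.0077  0.005 ] range 0.887649
jarC [ 0.6442 -0.13    0.0054] 0.0008 [ 0.6441 -0.1304  0.005 ] [ 0.6442 -0.1295  0.005 ] range 0.91000694
clipC [ 0.4409 -0.2572 -0.0012] 0.0017 [ 0.4398 -0.2568  0.005 ] [ 0.4457 -0.2578  0.005 ] range 0.951039
free [0.6286 0.1277 0.0019] 0.0003 [0.6277 0.1272 0.005 ] [0.6298 0.1251 0.005 ] range 0.9785169
```

View pics/crops.png

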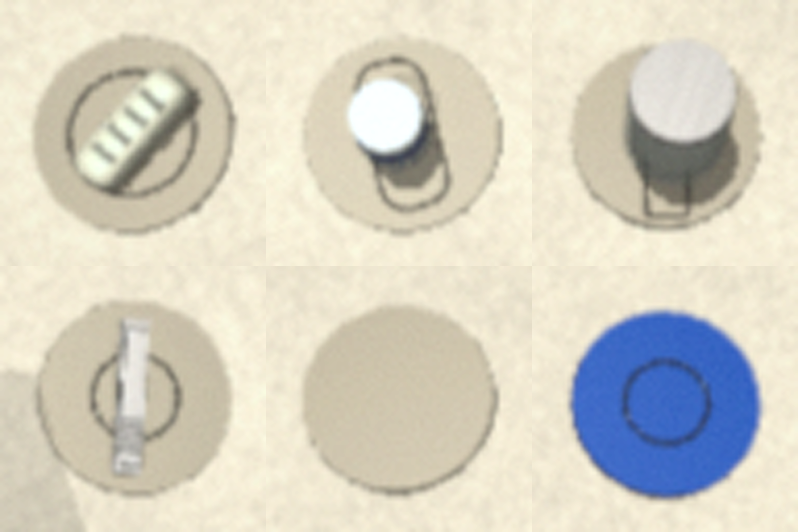

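The crops settle it. Top row: the cover is on the large circle (the jar's place), the bottle is on the rounded oblong (the cover's place), and the jar is on the sharp oblong (the clipper's place). Bottom row: the clipper is on the small grey circle (the bottle's place), then the blank coaster, then a blue decoy. I'll park the bottle first, so next I turn the tool to yaw 0 and travel above the bottle.

Call:
move_arm([
  [0,0,0,0,0,0.05],
  [0,0,0,0,0,0.1],
  [0,0,0,0,0,0.1435],
  [0,0,0,0,0,0.1435],
], fingers=1, newtons=20)

```text
time: 0.6
tool_pos: [0.2287, -0.4724, 0.2264]
tool_rot: [-3.141, 0.0, 0.001]
contact_force: [-0.8, 0.7, -0.4]
opening: 0.0919
grip_force: 0.0
```

Call:
move_arm([
  [0.24,-0.47,-0.03,0,0,0],
  [0.47,-0.94,-0.05,0,0,0],
  [0.47,-0.94,-0.05,0,0,0],
])

```text
time: 0.98
tool_pos: [0.2768, -0.3759, 0.232]
tool_rot: [-3.141, -0.0, 0.007]
contact_force: [-0.6, 0.1, 0.0]
opening: 0.0917
grip_force: 0.0
```

Call:
move_arm([
  [0.24,-0.47,-0.03,0,0,0],
  [0.47,-0.94,-0.05,0,0,0],
  [0.47,-0.94,-0.05,0,0,0],
])

```text
time: 1.35
tool_pos: [0.3236, -0.2827, 0.2369]
tool_rot: [-3.142, -0.0, 0.006]
contact_force: [0.1, -0.0, -1.1]
opening: 0.0915
grip_force: 0.0
```

Call:
move_arm([
  [0.24,-0.47,-0.03,0,0,0],
  [0.47,-0.94,-0.05,0,0,0],
  [0.47,-0.94,-0.05,0,0,0],
])

```text
time: 1.72
tool_pos: [0.3707, -0.1895, 0.2418]
tool_rot: [3.141, -0.0, 0.005]
contact_force: [0.0, 0.1, -0.4]
opening: 0.092
grip_force: 0.0
```

Call:
move_arm([
  [0.24,-0.47,-0.03,0,0,0],
  [0.47,-0.94,-0.05,0,0,0],
  [0.47,-0.94,-0.05,0,0,0],
  [0.47,-0.94,-0.05,0,0,0],
])

```text
time: 2.22
tool_pos: [0.4167, -0.0981, 0.2465]
tool_rot: [3.141, 0.001, 0.0]
contact_force: [-0.5, -0.2, -0.3]
opening: 0.0916
grip_force: 0.0
```

Run:
```python
from h import *
s,c=grab('wrist'); save(c,'w1.png'); np.savez('w1.npz',**c,tool_pos=s['tool_pos'],tool_rot=s['tool_rot'])
print(s['time'],s['tool_pos'],s['tool_rot'],s['qpos'],c['vfov'],c['cx'],c['cy'],c['hand_eye'])
```

```text
2.225 [ 0.41667106 -0.09813431  0.24648668] [3.14071407e+00 5.35488272e-04 5.58252712e-05] [-4.09971172e-01  1.45828249e-01  1.73230893e+00 -1.06928368e-03
  1.26359650e+00  1.16109251e+00] 65.70646984690485 284.3025173883306 208.63558672157245 [[-5.92310679e-04  9.68281506e-01  2.49861109e-01  6.76875176e-02]
 [ 9.99999791e-01  5.08893862e-04  3.98453528e-04 -6.34227357e-04]
 [ 2.58662398e-04  2.49861293e-01 -9.68281605e-01 -1.58445223e-01]
 [ 0.00000000e+00  0.00000000e+00  0.00000000e+00  1.00000000e+00]]
```

View pics/w1.png

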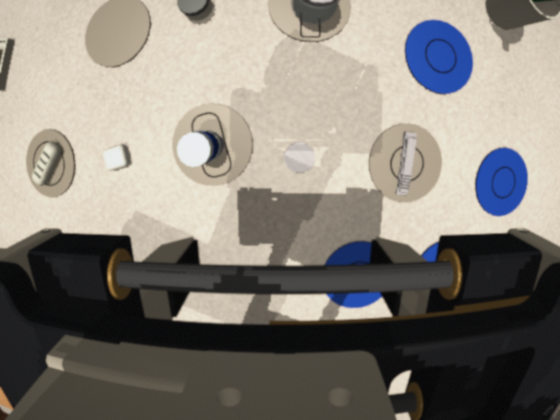

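The wrist view shows all five grey coasters: cover (46,164), bottle (200,148), clipper (407,160), free (118,30) and jar (317,5, cut off). Next I fit the coaster rims and outlines in the top and wrist views and triangulate.

```bash
cat >> h.py <<'E'
from scipy.optimize import least_squares
def edges(c,z,s=None,lo=40,hi=100):
    g=cv2.cvtColor(c['image'],cv2.COLOR_RGB2GRAY)
    v,u=np.nonzero(cv2.Canny(cv2.GaussianBlur(g,(3,3),0),lo,hi))
    return plane(c,u,v,z,s)[:,:2]
def circ(P,g,r,tol=.006):
    g=np.array(g,float)
    for t in (tol,tol/2,tol/2):
        Q=P[abs(np.hypot(*(P-g).T)-r)<t]
        if len(Q)<15: return None,len(Q)
        g=least_squares(lambda p:np.hypot(*(Q-p).T)-r,g,loss='soft_l1',f_scale=.001).x
    return g,len(Q)
CO=dict(jar=(.452,.254),cover=(.464,-.006),clipper=(.644,-.130),bottle=(.441,-.257),free=(.629,.127))
E
python3 - <<'E'
from h import *
ct=load('top0.npz'); w=load('w1.npz'); cs=load('scene0.npz')
E={n:edges(c,.005,w) for n,c in (('top',ct),('w',w),('scene',cs))}
O={'top':ct['extrinsics'][:3,3],'scene':cs['extrinsics'][:3,3],'w':ray(w,280,200,w)[0]}
for k,g in CO.items():
    r={n:circ(E[n],g,.052) for n in E}
    print(k,{n:(None if a is None else a.round(4),m) for n,(a,m) in r.items()},end=' ')
    for a,b in (('top','w'),('scene','top')):
        if r[a][0] is not None and r[b][0] is not None:
            P=[np.r_[r[n][0],.005] for n in (a,b)]
            p,e=tri(O[a],P[0]-O[a],O[b],P[1]-O[b]); print(a+b,'z',p[2].round(4),'e',round(e,4),end=' ')
    if k in('jar','bottle'): print('outline',{n:circ(E[n],g,dict(jar=.033,bottle=.023)[k],.004) for n in E})
    else: print()
E
```

```text
jar {'top': (array([0.4513, 0.2541]), 179), 'w': (array([0.4517, 0.2544]), 217), 'scene': (array([0.4528, 0.2512]), 114)} topw z 0.0051 e 0.0004 scenetop z 0.0024 e 0.0013 outline {'top': (array([0.45018482, 0.25288948]), 98), 'w': (array([0.45203139, 0.25347892]), 95), 'scene': (array([0.45301388, 0.25140581]), 47)}
cover {'top': (array([ 0.4629, -0.0076]), 168), 'w': (array([ 0.4638, -0.007 ]), 312), 'scene': (array([ 0.4652, -0.01  ]), 146)} topw z 0.0041 e 0.0011 scenetop z 0.0018 e 0.0007 
clipper {'top': (array([ 0.6424, -0.1297]), 145), 'w': (array([ 0.6428, -0.1285]), 185), 'scene': (array([ 0.6454, -0.1315]), 180)} topw z 0.0045 e 0.0013 scenetop z 0.0009 e 0.0001 
bottle {'top': (array([ 0.4414, -0.2561]), 172), 'w': (array([ 0.4421, -0.2551]), 276), 'scene': (array([ 0.444, -0.258]), 187)} topw z 0.0015 e 0.0003 scenetop z 0.0015 e 0.0006 outline {'top': (array([ 0.43836366, -0.25750845]), 54), 'w': (array([ 0.43993306, -0.25779702]), 120), 'scene': (array([ 0.44126845, -0.25509849]), 52)}
free {'top': (array([0.628 , 0.1281]), 167), 'w': (array([0.6286, 0.1286]), 250), 'scene': (array([0.629 , 0.1265]), 161)} topw z 0.0065 e 0.0005 scenetop z 0.0032 e 0.0006
```

Run:
```python
from h import *
ct=load('top0.npz'); w=load('w1.npz')
def blob(c,mask,u,v,r=35):
    m=np.zeros_like(mask); m[max(v-r,0):v+r,max(u-r,0):u+r]=mask[max(v-r,0):v+r,max(u-r,0):u+r]
    n,l,st,ce=cv2.connectedComponentsWithStats(m.astype(np.uint8)); i=1+np.argmax(st[1:,4]); return ce[i],st[i]
def pt(c,*a): 
    return c,blob(c,*a)
for n,c,seed in (('top',ct,(238,203)),('w',w,(200,148))):
    h=cv2.cvtColor(c['image'],cv2.COLOR_RGB2HSV); 
    print(n,'cap pix',c['image'][seed[1],seed[0]],'table',c['image'][seed[1]-60,seed[0]], 'coaster',c['image'][seed[1]+22,seed[0]-22])
    m=(h[...,1]<45)&(h[...,2]>200) 
    ce,st=blob(c,m,*seed,25); print(ce,st, plane(c,*ce,.075,w).round(4)); 
    globals()['r'+n]=ray(c,*ce,w)
print('bottle cap',tri(*rtop,*rw))
for n,c,s in (('cover top',ct,(121,212)),('cover w',w,(46,164)),('clip top',ct,(353,216)),('clip w',w,(407,160)),('jarlid top',ct,(299,118))):
    print(n,c['image'][s[1],s[0]], 'coaster',c['image'][s[1]+ (14 if 'top' in n else 22),s[0]-12 if 'clip' in n else s[0]+14])
```

```text
top cap pix [181 188 193] table [174 167 151] coaster [177 171 155]Traceback (most recent call last):
  File "<stdin>", line 12, in <module>
  File "<stdin>", line 5, in blob
    return _wrapfunc(a, 'argmax', axis=axis, out=out, **kwds)
    return bound(*args, **kwds)
ValueError: attempt to get argmax of an empty sequence
```

```bash
cat >> h.py <<'E'
def blob(mask,u,v,r=25):
    m=np.zeros(mask.shape,np.uint8); a,b=max(v-r,0),max(u-r,0); m[a:v+r,b:u+r]=mask[a:v+r,b:u+r]
    n,l,st,ce=cv2.connectedComponentsWithStats(m); i=1+np.argmax(st[1:,4]); return l==i,ce[i],st[i]
def neutral(c,t=8,vmin=0):
    I=c['image'].astype(int); return (I[...,0]-I[...,2]<t)&(I.max(2)>vmin)
def rect(c,m,z,s):
    v,u=np.nonzero(m); P=plane(c,u,v,z,s)[:,:2]
    (a,b),(w,h),t=cv2.minAreaRect((P*1000).astype(np.float32))
    if w<h: w,h,t=h,w,t+90
    return np.array([a,b]).round(1),round(w,1),round(h,1),round((t+90)%180-90,1)
E
python3 - <<'E'
from h import *
ct=load('top0.npz'); w=load('w1.npz')
r={}
for n,c,s,vm in (('bot','t',(238,203),140),('bot','w',(200,148),140),('clip','t',(353,216),0),('clip','w',(407,160),0),('jar','t',(299,118),0)):
    C=ct if c=='t' else w
    m,ce,st=blob(neutral(C,5,vm),*s,40 if n=='clip' else 25); r[n+c]=ray(C,*ce,w)
    print(n,c,C['image'][s[1],s[0]],ce.round(1),st,plane(C,*ce,{'bot':.075,'clip':.019,'jar':.081}[n],w).round(4), rect(C,m,.019,w) if n=='clip' else '')
print(tri(*r['bott'],*r['botw']),tri(*r['clipt'],*r['clipw']))
# cover: greenish white -> g-r
for n,C,s in (('t',ct,(121,212)),('w',w,(46,164))):
    I=C['image'].astype(int); print(I[s[1],s[0]],I[s[1]-30,s[0]])
    g=I[...,1]-I[...,0]; m,ce,st=blob(g>-1,*s,30); print('cover',n,ce.round(1),st,rect(C,m,.027,w)); r['c'+n]=ray(C,*ce,w)
print(tri(*r['ct'],*r['cw']))
E
```

```text
bot t [181 188 193] [236.2 201.2] [228 193  17  18 240] [ 0.4632 -0.0037  0.075 ] 
bot w [235 238 240] [193.7 148.7] [178 132  33  34 874] [ 0.4634 -0.0036  0.075 ] 
clip t [165 162 158] [349.9 216.6] [349 211   3  11  17] [ 0.4369 -0.2474  0.019 ] (array([ 438.2, -247.6]), 22.1, 4.4, -1.6)Traceback (most recent call last):
  File "<stdin>", line 6, in <module>
  File "h.py", line 42, in blob
    n,l,st,ce=cv2.connectedComponentsWithStats(m); i=1+np.argmax(st[1:,4]); return l==i,ce[i],st[i]
                                                       ~~~~~~~~~^^^^^^^^^^
    return _wrapfunc(a, 'argmax', axis=axis, out=out, **kwds)
    return bound(*args, **kwds)
ValueError: attempt to get argmax of an empty sequence
```

Both views put the bottle cap at (0.463, -0.004) at a height of about 75 mm. I'll grasp the bottle and lift it.

Call:
move_arm([
  [0.24,-0.47,0.3,0,0,0],
  [0.47,-0.94,0.6,0,0,0],
  [0.47,-0.94,1.0,0,0,0],
  [0.47,-0.94,1.0,0,0,0],
])

```text
time: 2.78
tool_pos: [0.4619, -0.0035, 0.1445]
tool_rot: [-3.141, 0.006, -0.001]
contact_force: [0.3, -0.3, 1.0]
opening: 0.0919
grip_force: 0.0
```

Call:
move_arm([
  [0,0,0.3,0,0,0],
  [0,0,0.6,0,0,0],
  [0,0,0.8,0,0,0],
  [0,0,0.8,0,0,0],
])

```text
time: 3.28
tool_pos: [0.4638, -0.0042, 0.0672]
tool_rot: [3.141, 0.001, -0.002]
contact_force: [-0.6, 0.1, 1.3]
opening: 0.0919
grip_force: 0.0
```

Call:
move_arm([
  [0,0,0.2,0,0,0],
  [0,0,0.43,0,0,0],
  [0,0,0.43,0,0,0],
])

```text
time: 3.65
tool_pos: [0.464, -0.0035, 0.0243]
tool_rot: [3.141, 0.0, -0.001]
contact_force: [-1.5, -0.6, 0.7]
opening: 0.0918
grip_force: 0.0
```

Call:
move_arm([
  [0,0,0,0,0,0],
  [0,0,0,0,0,0],
  [0,0,0,0,0,0],
  [0,0,0,0,0,0],
  [0,0,0,0,0,0],
  [0,0,0,0,0,0],
  [0,0,0,0,0,0],
  [0,0,0,0,0,0],
], fingers=-1, newtons=15)

```text
time: 4.65
tool_pos: [0.4638, -0.0026, 0.0237]
tool_rot: [3.142, 0.0, -0.0]
contact_force: [-0.0, 0.2, -0.0]
opening: 0.0376
grip_force: 15.0
```

The bottle is held (37.6 mm opening). I'll carry it to the free coaster.

Call:
move_arm([
  [0,0,-0.25,0,0,0],
  [0,0,-0.55,0,0,0],
  [0,0,-0.8,0,0,0],
  [0,0,-0.8,0,0,0],
])

```text
time: 5.15
tool_pos: [0.4649, -0.0027, 0.105]
tool_rot: [3.141, -0.004, 0.0]
contact_force: [0.1, -0.1, -1.0]
opening: 0.0375
grip_force: 15.0
```

Call:
move_arm([
  [0.25,-0.2,0,0,0,0],
  [0.55,-0.43,0,0,0,0],
  [0.82,-0.65,0,0,0,0],
])

```text
time: 5.52
tool_pos: [0.546, 0.0631, 0.1022]
tool_rot: [3.142, 0.002, -0.0]
contact_force: [0.4, -0.0, 0.2]
opening: 0.0379
grip_force: 15.0
```

Call:
move_arm([
  [0.35,-0.28,0,0,0,0],
  [0.65,-0.5,0,0,0,0],
  [0.82,-0.65,0,0,0,0],
  [0.82,-0.65,0,0,0,0],
])

```text
time: 6.02
tool_pos: [0.6276, 0.1282, 0.1014]
tool_rot: [3.141, 0.002, 0.001]
contact_force: [-0.4, -0.5, -0.5]
opening: 0.0381
grip_force: 15.0
```

Call:
move_arm([
  [0,0,0.3,0,0,0],
  [0,0,0.6,0,0,0],
  [0,0,0.72,0,0,0],
  [0,0,0.77,0,0,0],
  [0,0,0.795,0,0,0],
  [0,0,0.795,0,0,0],
])

```text
time: 6.78
tool_pos: [0.6282, 0.1274, 0.025]
tool_rot: [3.142, -0.001, -0.0]
contact_force: [-0.6, -0.4, -0.4]
opening: 0.0377
grip_force: 15.0
```

```bash
python3 -c "
from h import *
s=robot.observe();print(s['tool_pos'],s['tool_rot'],s['contact_force'],s['grip_force'],s['qpos'])"
```

```text
[0.62822162 0.12739634 0.02500201] [ 3.14159157e+00 -1.36777391e-03 -2.72325771e-05] [-0.56912006 -0.39914384 -0.355656  ] 14.999922215938568 [ 8.06601944e-02  7.52583490e-01  1.40639131e+00 -1.33934749e-04
  9.81254623e-01  1.65155814e+00]
```

Call:
move_arm([
  [0,0,0.01,0,0,0],
  [0,0,0.01,0,0,0],
])

```text
time: 7.02
tool_pos: [0.6282, 0.1275, 0.0237]
tool_rot: [3.142, -0.001, 0.0]
contact_force: [0.7, 0.6, 0.6]
opening: 0.0376
grip_force: 15.0
```

Call:
move_arm([
  [0,0,0,0,0,0],
  [0,0,0,0,0,0],
  [0,0,0,0,0,0],
  [0,0,0,0,0,0],
  [0,0,0,0,0,0],
], fingers=1)

```text
time: 7.65
tool_pos: [0.6277, 0.1274, 0.0232]
tool_rot: [3.142, 0.0, -0.0]
contact_force: [0.5, 0.1, 0.0]
opening: 0.0827
grip_force: 0.0
```

Call:
move_arm([
  [0,0,-0.2,0,0,0],
  [0,0,-0.5,0,0,0],
  [0,0,-1.0,0,0,0],
  [0,0,-1.0,0,0,0],
])

```text
time: 8.15
tool_pos: [0.6304, 0.1277, 0.1279]
tool_rot: [-3.141, -0.009, 0.0]
contact_force: [-0.4, -1.0, -1.0]
opening: 0.0919
grip_force: 0.0
```

Call:
move_arm([
  [-0.38,-0.21,-0.1,0,0,0],
  [-0.76,-0.42,-0.17,0,0,0],
  [-0.76,-0.42,-0.17,0,0,0],
])

```text
time: 8.52
tool_pos: [0.5494, 0.1708, 0.1401]
tool_rot: [3.142, 0.002, 0.002]
contact_force: [-0.3, 0.1, 0.6]
opening: 0.092
grip_force: 0.0
```

Call:
move_arm([
  [-0.38,-0.21,-0.1,0,0,0],
  [-0.76,-0.42,-0.17,0,0,0],
  [-0.76,-0.42,-0.17,0,0,0],
])

```text
time: 8.9
tool_pos: [0.4745, 0.2123, 0.1572]
tool_rot: [3.141, 0.0, 0.002]
contact_force: [1.2, -0.4, -0.3]
opening: 0.0909
grip_force: 0.0
```

Call:
move_arm([
  [-0.38,-0.21,-0.1,0,0,0],
  [-0.76,-0.42,-0.17,0,0,0],
  [-0.76,-0.42,-0.17,0,0,0],
  [-0.76,-0.42,-0.17,0,0,0],
])

```text
time: 9.4
tool_pos: [0.4012, 0.2531, 0.1739]
tool_rot: [3.141, -0.001, -0.0]
contact_force: [-0.1, -0.6, 0.3]
opening: 0.0916
grip_force: 0.0
```

Run:
```python
from h import *
s,c=grab('wrist'); save(c,'w2.png'); np.savez('w2.npz',**c,tool_pos=s['tool_pos'],tool_rot=s['tool_rot'])
print(s['time'],s['tool_pos'],s['tool_rot'],s['qpos'])
_,t=grab('top'); np.savez('top1.npz',**t)
cv2.imwrite('pics/w2c.png',np.hstack([cv2.imread('pics/w2.png')[:300],cv2.resize(cv2.cvtColor(t['image'][90:240,80:200],cv2.COLOR_RGB2BGR),(240,300))]))
```

```text
9.4 [0.40118656 0.2530892  0.17390796] [ 3.14125964e+00 -8.01370866e-04 -2.20319698e-04] [ 4.01449021e-01  3.03045972e-01  1.73986616e+00 -6.96156202e-04
  1.09807322e+00  1.97278258e+00]
```

View pics/w2c.png

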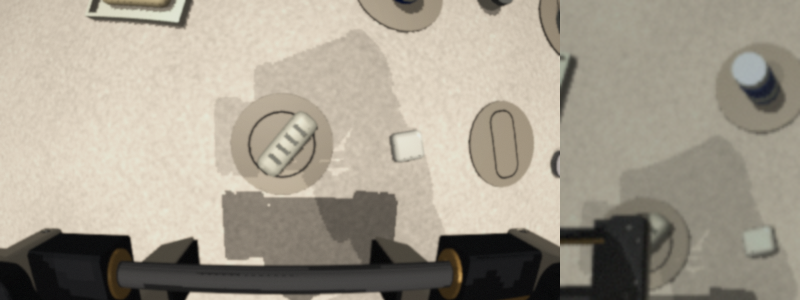

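The wrist view shows the cover at (288,144) on the large circle and the empty cover outline at (504,144). The side crop from the top camera shows the bottle standing on the free coaster.

Run:
```python
from h import *
w=load('w2.npz'); I=w['image'].astype(int)
print(I[144,288],I[150,270],I[120,260],I[144,504])
E=edges(w,.005,w)
for k,r in (('jar',.052),('jar',.033),('cover',.052)): print(k,r,circ(E,CO[k],r))
# cover: R-B otsu in roi
d=np.clip(I[...,0]-I[...,2],0,255).astype(np.uint8); d=cv2.GaussianBlur(d,(3,3),0)
roi=d[105:182,245:330]; t,_=cv2.threshold(roi,0,255,cv2.THRESH_OTSU); print('otsu',t)
m,ce,st=blob(d<t,288,144,40); print(ce,st,rect(w,m,.027,w),rect(w,m,.02,w))
o=np.zeros((420,560),np.uint8); o[m]=255
# cover outline on its coaster: dark pixels within 45 mm
g=cv2.cvtColor(w['image'],cv2.COLOR_RGB2GRAY); v,u=np.nonzero(g<95); P=plane(w,u,v,.005,w)[:,:2]
c0=np.array([.4637,-.0073]); k=np.hypot(*(P-c0).T)<.046; Q=P[k]
(a,b),(W,H),th=cv2.minAreaRect((Q*1000).astype(np.float32)); print('outline',a,b,W,H,th,k.sum(), Q.mean(0))
E1=E[np.hypot(*(E-c0).T)<.046]; ev,V=np.linalg.eigh(np.cov(E1.T)); print('edge pca',E1.mean(0),np.degrees(np.arctan2(V[1,1],V[0,1])),len(E1))
big=cv2.resize(np.hstack([cv2.cvtColor(w['image'],cv2.COLOR_RGB2BGR)[90:200,230:340],cv2.cvtColor(o,cv2.COLOR_GRAY2BGR)[90:200,230:340]]),None,fx=3,fy=3); cv2.imwrite('pics/m2.png',big)
```

```text
[222 217 197] [207 202 182] [100  92  80] [163 149 128]
jar 0.052 (array([0.45157011, 0.25659347]), 392)
jar 0.033 (array([0.45153989, 0.25641892]), 424)
cover 0.052 (array([ 0.46326763, -0.00472205]), 316)
otsu 27.0
[285.7410101  143.87959596] [ 248  110   70   68 2475] (array([452.8, 256. ]), 64.0, 63.6, 87.0) (array([452.4, 256.1]), 65.5, 65.1, 87.0)
outline 463.0235290527344 -4.166667938232422 80.608642578125 30.257610321044922 7.03349494934082 41 [ 0.46935604 -0.00226836]
edge pca [ 0.46367587 -0.00643027] -164.96686439683347 339
```

View pics/m2.png

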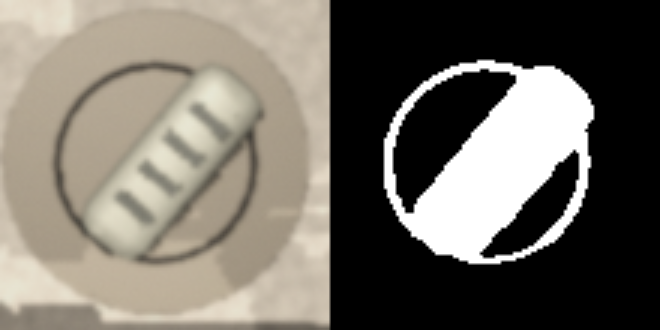

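Run:
```python
from h import *
w=load('w2.npz'); I=w['image'].astype(int)
d=cv2.GaussianBlur(np.clip(I[...,0]-I[...,2],0,255).astype(np.uint8),(3,3),0)
m=cv2.morphologyEx((d<27).astype(np.uint8),cv2.MORPH_OPEN,cv2.getStructuringElement(cv2.MORPH_ELLIPSE,(11,11)))
m,ce,st=blob(m>0,288,144,40)
v,u=np.nonzero(m); P=plane(w,u,v,.020,w)[:,:2]; ev,V=np.linalg.eigh(np.cov(P.T))
print(ce,st,rect(w,m,.020,w),P.mean(0),np.degrees(np.arctan2(V[1,1],V[0,1])),np.sqrt(12*ev))
t=load('top0.npz');I=t['image'].astype(int); d=I[...,0]-I[...,2]
print(I[212,121],I[206,106],I[230,121])
g=I[...,1]-I[...,0]; m,ce,st=blob(cv2.morphologyEx((d<14).astype(np.uint8),cv2.MORPH_OPEN,np.ones((3,3)))>0,121,212,20)
print('top',ce,st,rect(t,m,.020,w),tri(*ray(t,*ce),*ray(w,*[x for x in np.array([u.mean(),v.mean()])],w)))
# outline angle from long straight sides
E=edges(w,.005,w); c0=np.array([.4633,-.0047]); E1=E[np.hypot(*(E-c0).T)<.046]
print(len(E1),(lambda r:(r[0],r[1],r[2]))(cv2.minAreaRect((E1*1000).astype(np.float32))))
```

```text
[287.20100251 144.02205514] [ 256  112   62   65 1995] (array([451.2, 250.7]), 70.8, 29.0, -39.5) [0.45216431 0.25103519] 139.11951720854057 [0.02673118 0.06762087]
[174 180 163] [110 107  94] [146 140 123]
top [119.70289855 209.94927536] [111 200  19  21 138] (array([453.7, 252.5]), 55.5, 13.8, -40.6) (array([0.45266927, 0.25083754, 0.02329919]), np.float64(0.0007507917783063254))
339 ((463.20684814453125, -6.731250762939453), (84.50413513183594, 42.54420471191406), 14.085246086120605)
```

The cover is at about (0.4525, 0.2505) with its length at -40.5°. Both views agree, and the height comes out at about 23 mm. The cover outline on its own coaster lies at about +14°. Next I grasp it.

Call:
move_arm([
  [0.15,0,0.2,0,0,0.055],
  [0.3,0,0.4,0,0,0.11],
  [0.45,0.02,0.6,0,0,0.165],
  [0.51,0.03,0.9,0,0,0.225],
  [0.51,0.03,0.9,0,0,0.225],
  [0.51,0.03,0.9,0,0,0.225],
])

```text
time: 10.25
tool_pos: [0.4514, 0.2502, 0.0847]
tool_rot: [-3.141, -0.0, -0.704]
contact_force: [-0.1, -0.2, -0.5]
opening: 0.092
grip_force: 0.0
```

Call:
move_arm([
  [0,0,0.3,0,0,0],
  [0,0,0.6,0,0,0],
  [0,0,0.7,0,0,0],
  [0,0,0.72,0,0,0],
  [0,0,0.72,0,0,0],
])

```text
time: 10.88
tool_pos: [0.4515, 0.2507, 0.0133]
tool_rot: [-3.14, -0.001, -0.706]
contact_force: [-0.7, -0.3, 0.1]
opening: 0.0919
grip_force: 0.0
```

Call:
move_arm([
  [0,0,0,0,0,0],
  [0,0,0,0,0,0],
  [0,0,0,0,0,0],
  [0,0,0,0,0,0],
  [0,0,0,0,0,0],
  [0,0,0,0,0,0],
  [0,0,0,0,0,0],
  [0,0,0,0,0,0],
  [0,0,0,0,0,0],
  [0,0,0,0,0,0],
], fingers=-1, newtons=15)

```text
time: 12.12
tool_pos: [0.4508, 0.2504, 0.0122]
tool_rot: [3.142, -0.0, -0.707]
contact_force: [0.5, 0.5, -0.1]
opening: 0.0257
grip_force: 15.0
```

The cover is held (25.7 mm opening). I'll lift it, square up, and stop short of its coaster to look at the outline again.

Call:
move_arm([
  [0,0,-0.3,0,0,0],
  [0,0,-0.6,0,0,-0.055],
  [0,0,-0.9,0,0,-0.11],
  [0,0,-0.9,0,0,-0.165],
  [0,0,-0.9,0,0,-0.225],
  [0,0,-0.9,0,0,-0.225],
])

```text
time: 12.88
tool_pos: [0.4507, 0.2504, 0.1022]
tool_rot: [3.141, 0.0, -0.002]
contact_force: [0.8, -0.3, -0.3]
opening: 0.0261
grip_force: 15.0
```

Call:
move_arm([
  [-0.05,0.43,0,0,0,0],
  [-0.14,0.86,0,0,0,0],
  [-0.14,0.86,0,0,0,0],
])

```text
time: 13.25
tool_pos: [0.436, 0.1624, 0.102]
tool_rot: [3.141, 0.001, -0.007]
contact_force: [0.2, -0.5, 0.3]
opening: 0.026
grip_force: 15.0
```

Call:
move_arm([
  [-0.05,0.43,0,0,0,0],
  [-0.14,0.86,0,0,0,0],
  [-0.14,0.86,0,0,0,0],
])

```text
time: 13.62
tool_pos: [0.4227, 0.0771, 0.1023]
tool_rot: [3.141, 0.0, -0.006]
contact_force: [0.2, 0.4, 0.1]
opening: 0.0258
grip_force: 15.0
```

Call:
move_arm([
  [-0.05,0.43,0,0,0,0],
  [-0.14,0.85,0,0,0,0],
  [-0.14,0.85,0,0,0,0],
  [-0.14,0.85,0,0,0,0],
  [-0.14,0.85,0,0,0,0],
])

```text
time: 14.25
tool_pos: [0.4091, -0.0054, 0.1022]
tool_rot: [-3.141, -0.0, 0.001]
contact_force: [-0.4, -0.2, 0.2]
opening: 0.026
grip_force: 15.0
```

Run:
```python
from h import *
s,c=grab('wrist'); save(c,'w3.png'); np.savez('w3.npz',**c,tool_pos=s['tool_pos'],tool_rot=s['tool_rot'])
print(s['time'],s['tool_pos'],s['tool_rot'],s['opening'])
w=load('w3.npz'); E=edges(w,.005,w)
g,n=circ(E,CO['cover'],.052); print(g,n)
E1=E[np.hypot(*(E-g).T)<.046]; ev,V=np.linalg.eigh(np.cov(E1.T))
print(len(E1),cv2.minAreaRect((E1*1000).astype(np.float32)),np.degrees(np.arctan2(V[1,1],V[0,1])))
for k in ('clipper','bottle'): print(k,circ(E,CO[k],.052))
```

```text
14.25 [ 0.40914495 -0.00542271  0.10219944] [-3.14145265e+00 -2.60539327e-04  9.91954013e-04] 0.026034720617121605
[ 0.4636228  -0.00620566] 452
612 ((459.9091796875, -2.3417587280273438), (87.17390441894531, 55.83224868774414), 22.101633071899414) -165.1249509229318
clipper (array([ 0.64288684, -0.12652315]), 76)
bottle (array([ 0.44134521, -0.254728  ]), 354)
```

View pics/w3.png

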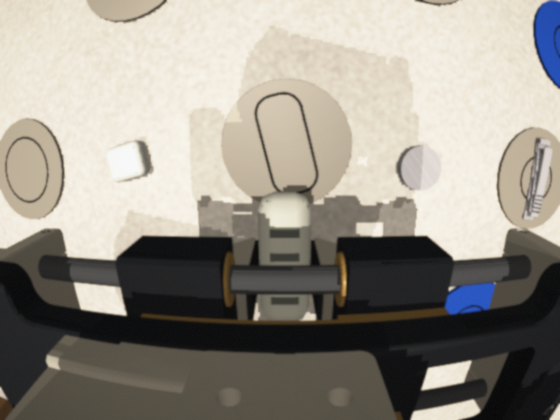

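The wrist view shows the cover held at (285,250). Its outline is at (286,142), tilted about 15°, on the coaster centred at (0.4636, -0.0062). I'll place it.

Call:
move_arm([
  [0.3,0,0,0,0,-0.041],
  [0.545,0.01,0,0,0,-0.082],
  [0.545,0.01,0,0,0,-0.082],
  [0.545,0.01,0,0,0,-0.082],
  [0.545,0.01,0,0,0,-0.082],
])

```text
time: 14.92
tool_pos: [0.4624, -0.0072, 0.1021]
tool_rot: [-3.141, 0.001, 0.257]
contact_force: [-0.6, 0.2, 0.1]
opening: 0.0256
grip_force: 15.0
```

Call:
move_arm([
  [0,0,0.3,0,0,0],
  [0,0,0.6,0,0,0],
  [0,0,0.8,0,0,0],
  [0,0,0.87,0,0,0],
  [0,0,0.895,0,0,0],
  [0,0,0.895,0,0,0],
])

```text
time: 15.68
tool_pos: [0.4636, -0.0076, 0.0133]
tool_rot: [3.141, -0.001, 0.257]
contact_force: [-0.7, 1.3, -1.1]
opening: 0.0258
grip_force: 15.0
```

Call:
move_arm([
  [0,0,0,0,0,0],
  [0,0,0,0,0,0],
  [0,0,0,0,0,0],
  [0,0,0,0,0,0],
  [0,0,0,0,0,0],
], fingers=0.5)

```text
time: 16.3
tool_pos: [0.4633, -0.0076, 0.0127]
tool_rot: [3.141, -0.0, 0.258]
contact_force: [0.2, -0.9, 0.8]
opening: 0.0676
grip_force: 0.0
```

Call:
move_arm([
  [0,0,-0.3,0,0,0],
  [0,0,-0.7,0,0,0.04],
  [0,0,-1.0,0,0,0.082],
  [0,0,-1.0,0,0,0.082],
  [0,0,-1.0,0,0,0.082],
], fingers=1)

```text
time: 16.92
tool_pos: [0.4627, -0.0075, 0.112]
tool_rot: [-3.141, 0.001, 0.002]
contact_force: [0.5, -0.3, -0.0]
opening: 0.0919
grip_force: 0.0
```

Call:
move_arm([
  [0.24,0.3,-0.22,0,0,0],
  [0.49,0.58,-0.44,0,0,0],
  [0.49,0.58,-0.44,0,0,0],
])

```text
time: 17.3
tool_pos: [0.5139, -0.0674, 0.1566]
tool_rot: [3.141, -0.002, -0.001]
contact_force: [-1.0, -0.6, -0.7]
opening: 0.0916
grip_force: 0.0
```

Call:
move_arm([
  [0.24,0.3,-0.22,0,0,0],
  [0.49,0.58,-0.44,0,0,0],
  [0.49,0.58,-0.44,0,0,0],
  [0.49,0.58,-0.44,0,0,0],
  [0.49,0.58,-0.44,0,0,0],
])

```text
time: 17.92
tool_pos: [0.56, -0.1223, 0.1994]
tool_rot: [-3.14, 0.003, 0.001]
contact_force: [-0.3, 0.3, 0.6]
opening: 0.0916
grip_force: 0.0
```

Run:
```python
from h import *
s,c=grab('wrist'); save(c,'w4.png'); np.savez('w4.npz',**c,tool_pos=s['tool_pos'],tool_rot=s['tool_rot'])
print(s['time'],s['tool_pos'],s['tool_rot'],s['opening'])
w=load('w4.npz'); E=edges(w,.005,w); print(circ(E,CO['clipper'],.052))
t=load('top0.npz')
for z in (.078,.081,.084):
    print(z,'lid w',circ(edges(w,z,w),(.645,-.13),.028,.005),'top',circ(edges(t,z),(.645,-.13),.028,.005))
```

```text
17.925 [ 0.56000999 -0.12227561  0.19937146] [-3.14040534e+00  2.91152108e-03  1.12485435e-03] 0.09163918437798935
(array([ 0.64420596, -0.12865979]), 332)
0.078 lid w (array([ 0.64226586, -0.13144118]), 178) top (array([ 0.64544205, -0.13377377]), 55)
0.081 lid w (array([ 0.64230329, -0.13095561]), 168) top (array([ 0.64446609, -0.13362735]), 56)
0.084 lid w (array([ 0.64238567, -0.13054316]), 164) top (array([ 0.64349648, -0.1333221 ]), 55)
```

View pics/w4.png

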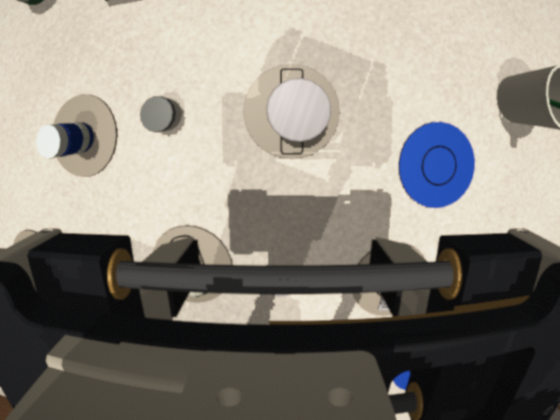

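The wrist view shows the jar lid at (298,110) on the sharp oblong, whose ends are at (291,75) and (291,147), and the bottle standing at left (60,138). The two views put the lid at about (0.643, -0.132) and 81 mm up. I'll grasp the jar.

Call:
move_arm([
  [0.3,0.03,0.2,0,0,0],
  [0.6,0.07,0.5,0,0,0],
  [0.83,0.1,0.79,0,0,0],
  [0.83,0.1,0.79,0,0,0],
  [0.83,0.1,0.79,0,0,0],
])

```text
time: 18.6
tool_pos: [0.6438, -0.1331, 0.1224]
tool_rot: [3.142, 0.0, 0.001]
contact_force: [0.1, -0.9, 0.7]
opening: 0.0919
grip_force: 0.0
```

Call:
move_arm([
  [0,0,0.2,0,0,0],
  [0,0,0.45,0,0,0],
  [0,0,0.7,0,0,0],
  [0,0,0.85,0,0,0],
  [0,0,0.93,0,0,0],
  [0,0,0.93,0,0,0],
])

```text
time: 19.35
tool_pos: [0.6443, -0.1336, 0.0291]
tool_rot: [3.141, -0.0, 0.0]
contact_force: [0.2, -0.1, 0.9]
opening: 0.0919
grip_force: 0.0
```

Call:
move_arm([
  [0,0,0,0,0,0],
  [0,0,0,0,0,0],
  [0,0,0,0,0,0],
  [0,0,0,0,0,0],
  [0,0,0,0,0,0],
  [0,0,0,0,0,0],
  [0,0,0,0,0,0],
  [0,0,0,0,0,0],
], fingers=-1, newtons=25)

```text
time: 20.35
tool_pos: [0.6443, -0.1337, 0.0289]
tool_rot: [3.141, -0.0, -0.0]
contact_force: [-0.2, 0.2, 1.7]
opening: 0.0556
grip_force: 25.0
```

The jar is held (55.6 mm opening). I'll lift it and carry it upright to its coaster.

Call:
move_arm([
  [0,0,-0.15,0,0,0],
  [0,0,-0.4,0,0,0],
  [0,0,-0.7,0,0,0],
  [0,0,-0.95,0,0,0],
  [0,0,-0.95,0,0,0],
])

```text
time: 20.98
tool_pos: [0.6456, -0.1339, 0.1265]
tool_rot: [3.14, -0.005, 0.0]
contact_force: [-0.8, 0.8, -1.9]
opening: 0.0555
grip_force: 25.0
```

Call:
move_arm([
  [-0.1,-0.2,0,0,0,0],
  [-0.28,-0.55,0,0,0,0],
  [-0.48,-0.97,0,0,0,0],
])

```text
time: 21.35
tool_pos: [0.595, -0.0359, 0.1222]
tool_rot: [-3.141, 0.002, -0.001]
contact_force: [0.9, -0.2, -2.3]
opening: 0.0556
grip_force: 25.0
```

Call:
move_arm([
  [-0.2,-0.4,0,0,0,0],
  [-0.38,-0.76,0,0,0,0],
  [-0.48,-0.97,0,0,0,0],
])

```text
time: 21.72
tool_pos: [0.5467, 0.062, 0.1228]
tool_rot: [-3.142, 0.002, 0.001]
contact_force: [0.8, -0.0, -2.0]
opening: 0.0558
grip_force: 25.0
```

Call:
move_arm([
  [-0.2,-0.4,0,0,0,0],
  [-0.38,-0.76,0,0,0,0],
  [-0.48,-0.97,0,0,0,0],
])

```text
time: 22.1
tool_pos: [0.4994, 0.1586, 0.1232]
tool_rot: [3.141, 0.001, 0.001]
contact_force: [-0.2, -0.3, -1.5]
opening: 0.0556
grip_force: 25.0
```

Call:
move_arm([
  [-0.2,-0.4,0,0,0,0],
  [-0.36,-0.72,0,0,0,0],
  [-0.48,-0.97,0,0,0,0],
  [-0.48,-0.97,0,0,0,0],
  [-0.48,-0.97,0,0,0,0],
])

```text
time: 22.72
tool_pos: [0.4527, 0.2538, 0.1234]
tool_rot: [3.141, 0.0, -0.0]
contact_force: [-0.1, -0.1, -1.8]
opening: 0.0556
grip_force: 25.0
```

Run:
```python
from h import *
ss=[robot.observe()]; s,c=grab('wrist'); np.savez('w5.npz',**c,tool_pos=s['tool_pos'],tool_rot=s['tool_rot'])
print(s['time'],s['tool_pos'],s['tool_rot'],s['opening'],s['contact_force'],s['grip_force'])
w=load('w5.npz'); E=edges(w,.005,w); print(circ(E,CO['jar'],.052),circ(E,CO['cover'],.052))
_,t=grab('top'); np.savez('top5.npz',**t); save(t,'top5.png'); E=edges(t,.005); print(circ(E,CO['jar'],.052),circ(E,CO['cover'],.052))
a=cv2.resize(cv2.cvtColor(w['image'],cv2.COLOR_RGB2BGR),None,fx=.7,fy=.7);b=cv2.resize(cv2.cvtColor(t['image'],cv2.COLOR_RGB2BGR)[100:247,80:230],None,fx=2,fy=2); cv2.imwrite('pics/w5.png',np.hstack([a,b]))
```

```text
22.725 [0.45271346 0.25381257 0.12338712] [ 3.14099418e+00  8.72665403e-06 -1.14803848e-04] 0.055596115338285915 [-0.05110328 -0.1063658  -1.84920441] 24.999746254761703
(array([0.45181475, 0.25663337]), 335) (array([ 0.46302209, -0.00513566]), 358)
(array([0.4514098 , 0.25413384]), 113) (array([ 0.46285438, -0.00773353]), 164)
```

View pics/w5.png

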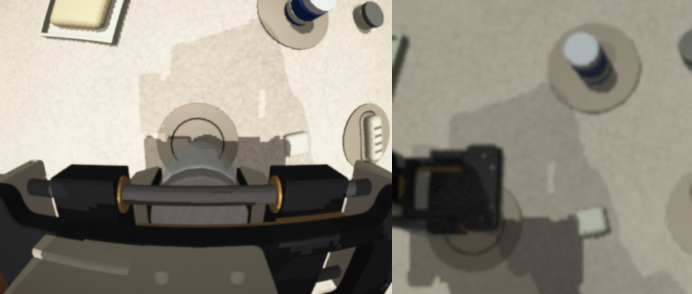

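The wrist view shows the jar hanging centred over the circle. The two cameras give the coaster as (0.4516, 0.255±0.001). I'll nudge about 1 mm and set it down slowly.

Call:
move_arm([
  [-0.01,-0.015,0.25,0,0,0],
  [-0.01,-0.015,0.5,0,0,0],
  [-0.01,-0.015,0.7,0,0,0],
  [-0.01,-0.015,0.82,0,0,0],
  [-0.01,-0.015,0.89,0,0,0],
  [-0.01,-0.015,0.92,0,0,0],
  [-0.01,-0.015,0.935,0,0,0],
  [-0.01,-0.015,0.945,0,0,0],
  [-0.01,-0.015,0.945,0,0,0],
  [-0.01,-0.015,0.945,0,0,0],
])

```text
time: 24.08
tool_pos: [0.4514, 0.256, 0.0294]
tool_rot: [-3.142, -0.0, 0.0]
contact_force: [0.1, -0.6, -1.8]
opening: 0.056
grip_force: 25.0
```

Call:
move_arm([
  [0,0,0.005,0,0,0],
  [0,0,0.01,0,0,0],
  [0,0,0.01,0,0,0],
])

```text
time: 24.45
tool_pos: [0.4514, 0.256, 0.0288]
tool_rot: [-3.142, -0.001, 0.0]
contact_force: [-1.7, -0.8, 5.6]
opening: 0.0552
grip_force: 25.0
```

Contact is made, so I release, retreat, and fly to the clipper.

Call:
move_arm([
  [0,0,0,0,0,0],
  [0,0,0,0,0,0],
  [0,0,0,0,0,0],
  [0,0,0,0,0,0],
  [0,0,0,0,0,0],
  [0,0,0,0,0,0],
], fingers=1)

```text
time: 25.2
tool_pos: [0.4513, 0.2559, 0.0281]
tool_rot: [3.141, 0.0, -0.0]
contact_force: [-0.4, -0.5, -0.5]
opening: 0.0915
grip_force: 0.0
```

Call:
move_arm([
  [0,0,-0.15,0,0,0],
  [0,0,-0.4,0,0,0],
  [0,0,-0.7,0,0,0],
  [0,0,-1.0,0,0,0],
  [0,0,-1.0,0,0,0],
])

```text
time: 25.82
tool_pos: [0.4528, 0.2566, 0.1314]
tool_rot: [-3.139, -0.006, 0.0]
contact_force: [0.5, -0.5, -0.4]
opening: 0.0918
grip_force: 0.0
```

Call:
move_arm([
  [-0.05,0.4,-0.3,0,0,0],
  [-0.1,0.85,-0.45,0,0,0],
  [-0.1,0.85,-0.45,0,0,0],
])

```text
time: 26.2
tool_pos: [0.4412, 0.169, 0.174]
tool_rot: [3.141, -0.001, -0.003]
contact_force: [0.3, 0.1, -1.1]
opening: 0.0919
grip_force: 0.0
```

Call:
move_arm([
  [-0.05,0.4,0,0,0,0],
  [-0.1,0.85,0,0,0,0],
  [-0.1,0.85,0,0,0,0],
])

```text
time: 26.58
tool_pos: [0.4308, 0.0846, 0.1726]
tool_rot: [3.141, 0.001, -0.003]
contact_force: [0.8, 0.5, 0.2]
opening: 0.0918
grip_force: 0.0
```

Call:
move_arm([
  [-0.05,0.4,0,0,0,0],
  [-0.1,0.85,0,0,0,0],
  [-0.1,0.85,0,0,0,0],
])

```text
time: 26.95
tool_pos: [0.4214, 0.0001, 0.1728]
tool_rot: [-3.141, 0.001, -0.003]
contact_force: [0.6, 0.2, 0.5]
opening: 0.0917
grip_force: 0.0
```

Call:
move_arm([
  [-0.05,0.4,0,0,0,0],
  [-0.1,0.85,0,0,0,0],
  [-0.1,0.85,0,0,0,0],
])

```text
time: 27.32
tool_pos: [0.4117, -0.0847, 0.1729]
tool_rot: [-3.141, 0.0, -0.003]
contact_force: [0.1, 0.6, 0.4]
opening: 0.0919
grip_force: 0.0
```

Call:
move_arm([
  [-0.05,0.4,0,0,0,0],
  [-0.1,0.85,0,0,0,0],
  [-0.1,0.85,0,0,0,0],
])

```text
time: 27.7
tool_pos: [0.402, -0.1694, 0.1729]
tool_rot: [-3.141, -0.0, -0.002]
contact_force: [0.0, 0.5, -0.4]
opening: 0.0919
grip_force: 0.0
```

Call:
move_arm([
  [-0.05,0.4,0,0,0,0],
  [-0.1,0.85,0,0,0,0],
  [-0.1,0.85,0,0,0,0],
  [-0.1,0.85,0,0,0,0],
  [-0.1,0.85,0,0,0,0],
])

```text
time: 28.32
tool_pos: [0.3917, -0.2522, 0.1731]
tool_rot: [-3.141, 0.0, 0.002]
contact_force: [-0.4, 0.6, 0.2]
opening: 0.092
grip_force: 0.0
```

Run:
```python
from h import *
s,c=grab('wrist'); np.savez('w6.npz',**c,tool_pos=s['tool_pos'],tool_rot=s['tool_rot'])
print(s['time'],s['tool_pos'],s['tool_rot'],s['qpos'])
w=load('w6.npz'); E=edges(w,.005,w); print(circ(E,CO['bottle'],.052),circ(E,CO['bottle'],.023,.004))
_,t=grab('top'); np.savez('top6.npz',**t); E=edges(t,.005); print(circ(E,CO['bottle'],.052),circ(E,CO['clipper'],.052))
B=lambda a:cv2.cvtColor(a,cv2.COLOR_RGB2BGR)
cv2.imwrite('pics/w6.png',np.hstack([cv2.resize(B(w['image'][80:240,180:400]),(412,300)),cv2.resize(B(t['image'][100:250,80:260]),(360,300))]))
```

```text
28.325 [ 0.39170685 -0.25224398  0.17313336] [-3.14091650e+00  2.24786280e-04  1.94027596e-03] [-7.37087577e-01  2.89892275e-01  1.76162664e+00  3.92755710e-04
  1.09069536e+00  8.31587040e-01]
(array([ 0.4422078 , -0.25603656]), 404) (array([ 0.44035377, -0.25580656]), 223)
(array([ 0.44210906, -0.25682879]), 70) (array([ 0.64241098, -0.12982173]), 164)
```

View pics/w6.png

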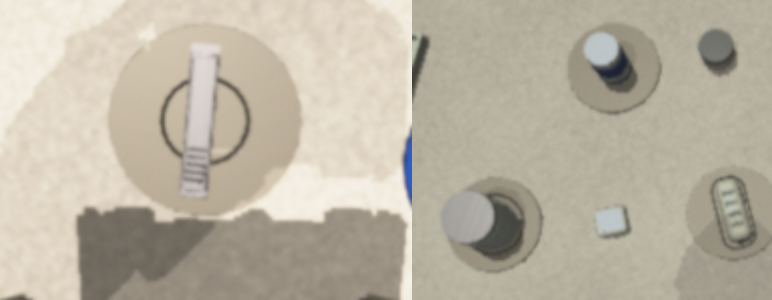

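The left crop shows the clipper lying nearly along x on the small circle, its ends at about wrist pixels (289,105) and (283,185). The right crop shows the jar upright on the large circle, the cover neatly in its outline, and the bottle standing on the free coaster.

Run:
```python
from h import *
w=load('w6.npz'); I=w['image'].astype(int)
print(I[144,287],I[144,260],I[120,288],I[175,284], I[135,287])
for z in (.012,.019): 
    P=plane(w,np.array([289.5,282.5]),np.array([105,184.5]),z,w); print(z,P.round(4),P.mean(0),np.degrees(np.arctan2(*(P[0]-P[1])[[1,0]])))
d=cv2.GaussianBlur(np.clip(I[...,0]-I[...,2],0,255).astype(np.uint8),(3,3),0)
t,_=cv2.threshold(d[100:190,255:320],0,255,cv2.THRESH_OTSU)
m=(d<t).astype(np.uint8); m=cv2.morphologyEx(m,cv2.MORPH_OPEN,cv2.getStructuringElement(cv2.MORPH_ELLIPSE,(7,7)))
m,ce,st=blob(m>0,287,144,42); v,u=np.nonzero(m); P=plane(w,u,v,.016,w)[:,:2]; ev,V=np.linalg.eigh(np.cov(P.T))
print(t,ce,st,rect(w,m,.016,w),P.mean(0),np.degrees(np.arctan2(V[1,1],V[0,1])),np.sqrt(12*ev))
# top view
T=load('top0.npz');J=T['image'].astype(int); dd=J[...,0]-J[...,2]; m,ce,st=blob(dd<15,353,216,22); print(ce,st,rect(T,m,.016,None))
print(tri(*ray(T,*ce),*ray(w,u.mean(),v.mean(),w)))
# clipper outline on its coaster, top6 image
t6=load('top6.npz'); E=edges(t6,.005); c0=np.array([.6424,-.1298]); Q=E[np.hypot(*(E-c0).T)<.0475]; ev,V=np.linalg.eigh(np.cov(Q.T))
print(len(Q),cv2.minAreaRect((Q*1000).astype(np.float32)),np.degrees(np.arctan2(V[1,1],V[0,1])),Q.mean(0))
```

```text
[215 208 203] [199 185 164] [222 214 209] [151 145 140] [218 210 206]
0.012 [[ 0.4805 -0.2563  0.012 ]
 [ 0.4018 -0.2496  0.012 ]] [ 0.44115102 -0.25292952  0.012     ] -4.878729221873219
0.019 [[ 0.4801 -0.2562  0.019 ]
 [ 0.403  -0.2496  0.019 ]] [ 0.44155143 -0.25290009  0.019     ] -4.878729221873187
23.0 [286.16910569 143.65203252] [ 276  103   22   83 1230] (array([ 442.2, -253.2]), 80.3, 15.5, -4.4) [ 0.44263178 -0.25310328] 175.29837309849617 [0.01458835 0.07946336]
[351.91636364 215.00727273] [347 197  10  37 275] (array([ 441. , -251.5]), 80.0, 19.8, -1.7)
(array([ 0.44195565, -0.25348808,  0.00838397]), np.float64(0.0009769740071304456))
171 ((642.1218872070312, -125.89404296875), (36.2015495300293, 89.75623321533203), 89.24455261230469) 177.23291050802348 [ 0.641816   -0.12940955]
```

The clipper is at (0.442, -0.253), angle -4.7°. I'll grasp it.

Call:
move_arm([
  [0.25,0,0.3,0,0,0.026],
  [0.5,0.01,0.6,0,0,0.026],
  [0.5,0.01,0.9,0,0,0.026],
  [0.5,0.01,0.9,0,0,0.026],
  [0.5,0.01,0.9,0,0,0.026],
])

```text
time: 29.05
tool_pos: [0.4417, -0.2551, 0.0843]
tool_rot: [3.141, -0.001, -0.081]
contact_force: [-0.4, -0.2, 0.6]
opening: 0.092
grip_force: 0.0
```

Call:
move_arm([
  [0,0,0.3,0,0,0],
  [0,0,0.55,0,0,0],
  [0,0,0.68,0,0,0],
  [0,0,0.73,0,0,0],
  [0,0,0.74,0,0,0],
  [0,0,0.74,0,0,0],
])

```text
time: 29.8
tool_pos: [0.4417, -0.2554, 0.0099]
tool_rot: [3.141, -0.001, -0.082]
contact_force: [-0.6, -0.3, 0.3]
opening: 0.0918
grip_force: 0.0
```

Call:
move_arm([
  [0,0,0,0,0,0],
  [0,0,0,0,0,0],
  [0,0,0,0,0,0],
  [0,0,0,0,0,0],
  [0,0,0,0,0,0],
  [0,0,0,0,0,0],
  [0,0,0,0,0,0],
  [0,0,0,0,0,0],
  [0,0,0,0,0,0],
  [0,0,0,0,0,0],
], fingers=-1, newtons=20)

```text
time: 31.05
tool_pos: [0.4412, -0.255, 0.0092]
tool_rot: [3.142, 0.0, -0.082]
contact_force: [0.1, -0.2, -0.4]
opening: 0.0146
grip_force: 20.0
```

Call:
move_arm([
  [0,0,-0.3,0,0,0],
  [0,0,-0.6,0,0,0],
  [0,0,-0.9,0,0,-0.026],
  [0,0,-0.9,0,0,-0.026],
  [0,0,-0.9,0,0,-0.026],
])

```text
time: 31.68
tool_pos: [0.4408, -0.2547, 0.0985]
tool_rot: [-3.141, 0.001, -0.001]
contact_force: [-0.2, -0.6, -1.1]
opening: 0.0145
grip_force: 20.0
```

Call:
move_arm([
  [0.28,-0.31,0,0,0,0],
  [0.57,-0.63,0,0,0,0],
  [0.57,-0.63,0,0,0,0],
])

```text
time: 32.05
tool_pos: [0.4989, -0.1898, 0.0976]
tool_rot: [-3.14, 0.002, 0.003]
contact_force: [-0.3, 0.3, -0.9]
opening: 0.0148
grip_force: 20.0
```

Call:
move_arm([
  [0.28,-0.31,0,0,0,0],
  [0.57,-0.63,0,0,0,0],
  [0.57,-0.63,0,0,0,0],
  [0.57,-0.63,0,0,0,0],
  [0.57,-0.63,0,0,0,0],
])

```text
time: 32.67
tool_pos: [0.5543, -0.1301, 0.0988]
tool_rot: [-3.142, 0.001, -0.002]
contact_force: [0.5, 0.7, -0.8]
opening: 0.0146
grip_force: 20.0
```

Run:
```python
from h import *
s,c=grab('wrist'); np.savez('w7.npz',**c,tool_pos=s['tool_pos'],tool_rot=s['tool_rot']); save(c,'w7.png')
print(s['time'],s['tool_pos'],s['tool_rot'],s['opening'],s['grip_force'])
w=load('w7.npz'); E=edges(w,.005,w); g,n=circ(E,CO['clipper'],.052); print(g,n,circ(E,CO['bottle'],.052))
E1=E[np.hypot(*(E-g).T)<.0475]; E1=E1[E1[:,0]>g[0]-.035]
# straight long sides: robust line fit to each side of the outline
for sgn in (-1,1):
    q=E1[(abs((E1[:,1]-g[1])*sgn-.0115)<.005)&(abs(E1[:,0]-g[0])<.038)]
    vx,vy,x0,y0=cv2.fitLine((q*1000).astype(np.float32),cv2.DIST_HUBER,0,.01,.01).ravel(); print(len(q),np.degrees(np.arctan(vy/vx)),y0+vy/vx*(g[0]*1000-x0))
```

```text
32.675 [ 0.55427984 -0.1300966   0.09878458] [-3.14150495e+00  1.19700945e-03 -1.59007997e-03] 0.01460021820352128 19.999884366989136
[ 0.64413411 -0.12884238] 432 (array([ 0.4387218 , -0.25631997]), 73)
184 -1.6385332 -140.2999377940253
185 -1.1663121 -117.22195624665538
```

View pics/w7.png

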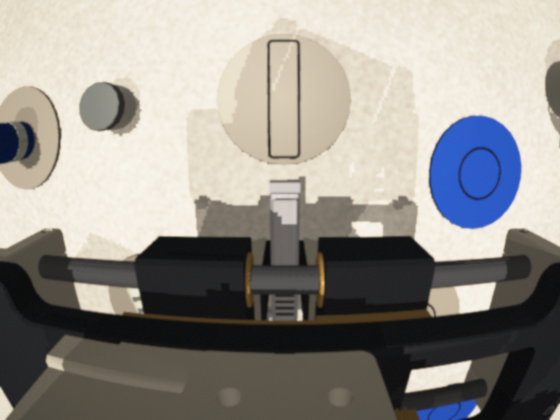

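The wrist view shows the clipper held at (285,250) with its outline ahead at (284,98), centred at about (0.6435, -0.129) and lying at -1.4°. I'll place it.

Call:
move_arm([
  [0.4,0,0,0,0,0.008],
  [0.89,-0.01,0,0,0,0.008],
  [0.89,-0.01,0,0,0,0.008],
  [0.89,-0.01,0,0,0,0.008],
  [0.89,-0.01,0,0,0,0.008],
])

```text
time: 33.35
tool_pos: [0.6431, -0.1284, 0.0993]
tool_rot: [-3.142, 0.001, -0.026]
contact_force: [-1.0, 0.0, -0.5]
opening: 0.0147
grip_force: 20.0
```

Call:
move_arm([
  [0,0,0.3,0,0,0],
  [0,0,0.6,0,0,0],
  [0,0,0.8,0,0,0],
  [0,0,0.87,0,0,0],
  [0,0,0.895,0,0,0],
  [0,0,0.9,0,0,0],
  [0,0,0.9,0,0,0],
])

```text
time: 34.22
tool_pos: [0.6447, -0.1282, 0.0101]
tool_rot: [3.141, -0.001, -0.025]
contact_force: [0.3, -0.5, -1.0]
opening: 0.0148
grip_force: 20.0
```

Call:
move_arm([
  [-0.005,0,0.008,0,0,0],
  [-0.005,0,0.008,0,0,0],
])

```text
time: 34.48
tool_pos: [0.6442, -0.1282, 0.0092]
tool_rot: [3.141, -0.001, -0.025]
contact_force: [-0.0, -0.5, 3.7]
opening: 0.0145
grip_force: 20.0
```

Call:
move_arm([
  [0,0,0,0,0,0],
  [0,0,0,0,0,0],
  [0,0,0,0,0,0],
  [0,0,0,0,0,0],
  [0,0,0,0,0,0],
], fingers=0.5)

```text
time: 35.1
tool_pos: [0.6438, -0.1281, 0.0083]
tool_rot: [3.142, 0.0, -0.025]
contact_force: [-0.4, -0.1, 0.2]
opening: 0.0603
grip_force: 0.0
```

Call:
move_arm([
  [0,0,-0.3,0,0,0],
  [0,0,-0.6,0,0,0],
  [0,0,-1.0,0,0,-0.008],
  [0,0,-1.0,0,0,-0.008],
  [0,0,-1.0,0,0,-0.008],
], fingers=1)

```text
time: 35.72
tool_pos: [0.6433, -0.1279, 0.1079]
tool_rot: [-3.141, 0.001, -0.0]
contact_force: [-0.5, -0.9, -0.5]
opening: 0.0922
grip_force: 0.0
```

Call:
move_arm([
  [-0.02,-0.4,-0.15,0,0,0],
  [-0.05,-0.86,-0.3,0,0,0],
  [-0.05,-0.86,-0.3,0,0,0],
])

```text
time: 36.1
tool_pos: [0.6385, -0.0388, 0.1382]
tool_rot: [-3.141, 0.001, 0.004]
contact_force: [-0.8, -0.9, 0.1]
opening: 0.0916
grip_force: 0.0
```

Call:
move_arm([
  [-0.02,-0.4,0,0,0,0],
  [-0.05,-0.86,0,0,0,0],
  [-0.05,-0.86,0,0,0,0],
])

```text
time: 36.48
tool_pos: [0.6328, 0.0462, 0.1367]
tool_rot: [-3.141, 0.003, 0.003]
contact_force: [-0.3, -0.4, 0.2]
opening: 0.0919
grip_force: 0.0
```

Call:
move_arm([
  [-0.02,-0.4,0,0,0,0],
  [-0.05,-0.84,0,0,0,0],
  [-0.05,-0.84,0,0,0,0],
  [-0.05,-0.84,0,0,0,0],
  [-0.05,-0.84,0,0,0,0],
])

```text
time: 37.1
tool_pos: [0.6289, 0.1261, 0.1379]
tool_rot: [3.141, 0.001, -0.002]
contact_force: [-0.2, 0.5, -0.3]
opening: 0.0918
grip_force: 0.0
```

Run:
```python
from h import *
s,t=grab('top'); print(s['tool_pos'],s['tool_rot']); np.savez('top8.npz',**t)
B=cv2.cvtColor(t['image'],cv2.COLOR_RGB2BGR); cv2.imwrite('pics/top8.png',cv2.resize(B[90:260,80:400],(800,425)))
m,ce,st=blob(neutral(t,5,140),172,125,20); print('cap',ce,st,plane(t,*ce,.075))
J=t['image'].astype(int); m,ce,st=blob(J[...,0]-J[...,2]<15,295,128,22); print(ce,st,rect(t,m,.012,None),circ(edges(t,.005),CO['clipper'],.052))
```

```text
[0.62893862 0.12613721 0.13794391] [ 3.14101094e+00  6.63264225e-04 -1.89627460e-03]Traceback (most recent call last):
  File "<stdin>", line 4, in <module>
  File "h.py", line 42, in blob
    n,l,st,ce=cv2.connectedComponentsWithStats(m); i=1+np.argmax(st[1:,4]); return l==i,ce[i],st[i]
                                                       ~~~~~~~~~^^^^^^^^^^
    return _wrapfunc(a, 'argmax', axis=axis, out=out, **kwds)
    return bound(*args, **kwds)
ValueError: attempt to get argmax of an empty sequence
```

View pics/top8.png

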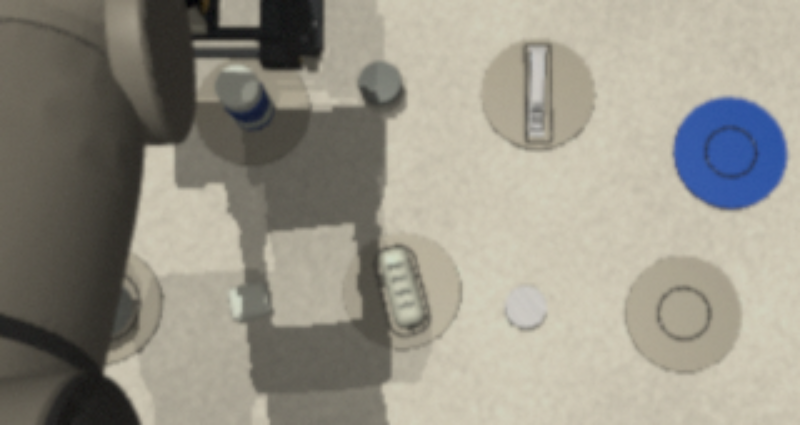

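The top view shows the clipper inside its oblong at (538,92), the cover inside its own at (403,290), and the bottle upright on the free coaster. I'll fetch the bottle.

Call:
move_arm([
  [-0.01,-0.013,0.2,0,0,0],
  [-0.01,-0.013,0.5,0,0,0],
  [-0.01,-0.013,0.7,0,0,0],
  [-0.01,-0.013,0.7,0,0,0],
])

```text
time: 37.65
tool_pos: [0.6268, 0.1282, 0.0667]
tool_rot: [3.141, 0.004, -0.001]
contact_force: [0.3, -0.2, 0.2]
opening: 0.0918
grip_force: 0.0
```

Call:
move_arm([
  [0,0,0.25,0,0,0],
  [0,0,0.44,0,0,0],
  [0,0,0.44,0,0,0],
])

```text
time: 38.02
tool_pos: [0.627, 0.1289, 0.0233]
tool_rot: [3.141, 0.003, -0.0]
contact_force: [0.1, 0.2, -0.5]
opening: 0.0915
grip_force: 0.0
```

Call:
move_arm([
  [0,0,0,0,0,0],
  [0,0,0,0,0,0],
  [0,0,0,0,0,0],
  [0,0,0,0,0,0],
  [0,0,0,0,0,0],
  [0,0,0,0,0,0],
  [0,0,0,0,0,0],
  [0,0,0,0,0,0],
], fingers=-1, newtons=15)

```text
time: 39.02
tool_pos: [0.6278, 0.1292, 0.0244]
tool_rot: [3.141, -0.0, -0.0]
contact_force: [-1.4, -0.3, 0.4]
opening: 0.0379
grip_force: 15.0
```

Call:
move_arm([
  [0,0,-0.25,0,0,0],
  [0,0,-0.55,0,0,0],
  [0,0,-0.9,0,0,0],
  [0,0,-0.9,0,0,0],
])

```text
time: 39.52
tool_pos: [0.6296, 0.1295, 0.1174]
tool_rot: [-3.141, -0.006, 0.0]
contact_force: [1.1, 0.5, -0.7]
opening: 0.0376
grip_force: 15.0
```

Call:
move_arm([
  [-0.25,0.4,0,0,0,0],
  [-0.59,0.96,0,0,0,0],
  [-0.59,0.96,0,0,0,0],
])

```text
time: 39.9
tool_pos: [0.5659, 0.0305, 0.113]
tool_rot: [3.141, 0.004, -0.004]
contact_force: [-0.3, 1.0, -0.5]
opening: 0.0378
grip_force: 15.0
```

Call:
move_arm([
  [-0.3,0.48,0,0,0,0],
  [-0.59,0.96,0,0,0,0],
  [-0.59,0.96,0,0,0,0],
])

```text
time: 40.28
tool_pos: [0.5081, -0.0648, 0.1136]
tool_rot: [-3.141, 0.002, -0.004]
contact_force: [0.7, 0.5, 0.5]
opening: 0.0376
grip_force: 15.0
```

Call:
move_arm([
  [-0.3,0.48,0,0,0,0],
  [-0.59,0.96,0,0,0,0],
  [-0.59,0.96,0,0,0,0],
])

```text
time: 40.65
tool_pos: [0.45, -0.1605, 0.1139]
tool_rot: [-3.141, 0.001, -0.004]
contact_force: [0.4, 1.2, -0.4]
opening: 0.0375
grip_force: 15.0
```

Call:
move_arm([
  [-0.3,0.48,0,0,0,0],
  [-0.59,0.96,0,0,0,0],
  [-0.59,0.96,0,0,0,0],
  [-0.59,0.96,0,0,0,0],
  [-0.59,0.96,0,0,0,0],
])

```text
time: 41.28
tool_pos: [0.3927, -0.2533, 0.1142]
tool_rot: [-3.141, 0.0, 0.002]
contact_force: [0.7, 0.4, -0.4]
opening: 0.0377
grip_force: 15.0
```

Run:
```python
from h import *
s,c=grab('wrist'); np.savez('w9.npz',**c,tool_pos=s['tool_pos'],tool_rot=s['tool_rot']); save(c,'w9.png')
print(s['time'],s['tool_pos'],s['tool_rot'],s['opening'],s['grip_force'])
w=load('w9.npz'); E=edges(w,.005,w); print(circ(E,CO['bottle'],.052),circ(E,CO['bottle'],.023,.004))
_,t=grab('top'); E=edges(load('top8.npz'),.005); print(circ(E,CO['bottle'],.052),circ(E,CO['bottle'],.023,.004))
```

```text
41.275 [ 0.39273424 -0.25330275  0.11422844] [-3.14114606e+00  2.76317828e-05  2.32260831e-03] 0.037740580342097776 15.000058561563492
(array([ 0.44207783, -0.25611175]), 447) (array([ 0.44167861, -0.2561949 ]), 408)
(array([ 0.44151132, -0.25611377]), 170) (array([ 0.43890812, -0.25638584]), 61)
```

View pics/w9.png

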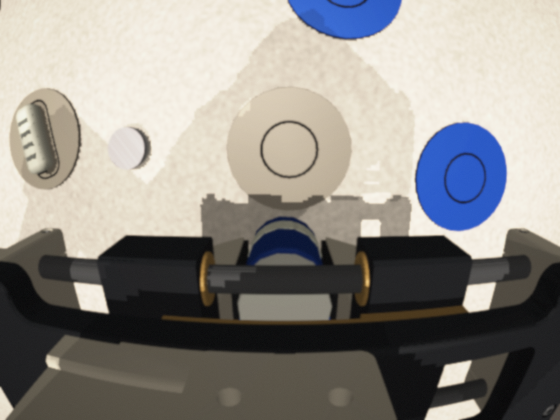

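The wrist view shows the empty grey coaster with the small circle at (289,149), the bottle held upright, and blue decoys to the right and above. The target is (0.4418, -0.2561).

Call:
move_arm([
  [0.25,0.02,0,0,0,0],
  [0.49,0.03,0,0,0,0],
  [0.49,0.03,0,0,0,0],
  [0.49,0.03,0,0,0,0],
])

```text
time: 41.88
tool_pos: [0.4402, -0.257, 0.1142]
tool_rot: [-3.141, 0.001, 0.001]
contact_force: [0.2, -0.4, -0.7]
opening: 0.038
grip_force: 15.0
```

Call:
move_arm([
  [0,0,0.3,0,0,0],
  [0,0,0.6,0,0,0],
  [0,0,0.78,0,0,0],
  [0,0,0.86,0,0,0],
  [0,0,0.89,0,0,0],
  [0,0,0.9,0,0,0],
  [0,0,0.9,0,0,0],
])

```text
time: 42.75
tool_pos: [0.441, -0.258, 0.025]
tool_rot: [3.141, -0.001, -0.0]
contact_force: [-0.6, 0.9, -0.3]
opening: 0.0374
grip_force: 15.0
```

Call:
move_arm([
  [0.005,-0.015,0,0,0,0],
  [0.005,-0.015,0.01,0,0,0],
  [0.005,-0.015,0.01,0,0,0],
])

```text
time: 43.12
tool_pos: [0.4416, -0.2562, 0.0244]
tool_rot: [3.141, -0.001, 0.0]
contact_force: [-2.4, 2.3, 8.0]
opening: 0.0377
grip_force: 15.0
```

Call:
move_arm([
  [0,0,0,0,0,0],
  [0,0,0,0,0,0],
  [0,0,0,0,0,0],
  [0,0,0,0,0,0],
  [0,0,0,0,0,0],
  [0,0,0,0,0,0],
], fingers=1)

```text
time: 43.88
tool_pos: [0.4413, -0.2563, 0.0234]
tool_rot: [3.142, -0.0, -0.0]
contact_force: [-0.3, -0.2, -0.3]
opening: 0.0904
grip_force: 0.0
```

Call:
move_arm([
  [0,0,-0.2,0,0,0],
  [0,0,-0.5,0,0,0],
  [0,0,-1.0,0,0,0],
  [0,0,-1.0,0,0,0],
])

```text
time: 44.38
tool_pos: [0.4432, -0.2577, 0.1269]
tool_rot: [3.137, -0.006, 0.0]
contact_force: [0.1, 0.6, -0.5]
opening: 0.092
grip_force: 0.0
```

Call:
move_arm([
  [-0.3,0.4,-0.3,0,0,0],
  [-0.6,0.8,-0.5,0,0,0],
  [-0.6,0.8,-0.5,0,0,0],
])

```text
time: 44.75
tool_pos: [0.38, -0.3389, 0.174]
tool_rot: [3.139, -0.001, -0.004]
contact_force: [-0.2, 1.6, 0.1]
opening: 0.0919
grip_force: 0.0
```

Call:
move_arm([
  [-0.4,0.4,-0.3,0,0,0],
  [-0.8,0.8,-0.5,0,0,0],
  [-0.8,0.8,-0.5,0,0,0],
  [-0.8,0.8,-0.5,0,0,0],
  [-0.8,0.8,-0.5,0,0,0],
])

```text
time: 45.38
tool_pos: [0.3022, -0.4146, 0.2223]
tool_rot: [-3.139, 0.001, 0.002]
contact_force: [0.2, -0.1, 0.2]
opening: 0.0918
grip_force: 0.0
```

Run:
```python
from h import *
s,t=grab('top'); print(s['time'],s['tool_pos']); np.savez('top10.npz',**t)
B=cv2.cvtColor(t['image'],cv2.COLOR_RGB2BGR)
T=[cv2.convertScaleAbs(cv2.resize(B[v-32:v+32,u-32:u+32],(280,280),interpolation=cv2.INTER_CUBIC),alpha=1.3) for u,v in [(121,212),(240,206),(295,127),(353,216)]]
cv2.imwrite('pics/fin.png',np.vstack([np.hstack(T[:2]),np.hstack(T[2:])]))
E=edges(t,.005)
for k in CO: print(k,circ(E,CO[k],.052)[0])
m,ce,st=blob(neutral(t,5,140),352,212,20); print('cap',ce,plane(t,*ce,.075))
print('lid',circ(edges(t,.081),(.4516,.255),.028,.005))
J=t['image'].astype(int);d=J[...,0]-J[...,2]
for n,p in (('clip',(295,128)),('cover',(240,206))):
    m,ce,st=blob(d<15,*p,22); print(n,ce,st,rect(t,m,.014,None))
```

```text
45.375 [ 0.30219047 -0.41464609  0.2223221 ]
jar [0.45101222 0.25355389]
cover [ 0.46316367 -0.00729155]
clipper [ 0.64241452 -0.12984821]
bottle [ 0.44127161 -0.25626317]
free [0.62807806 0.12799431]
cap [358.93220339 211.36440678] [ 0.44110753 -0.25604666  0.075     ]
lid (array([0.44972683, 0.25649801]), 86)
clip [293.75986842 125.60855263] [290 108  10  38 304] (array([ 642.6, -128.8]), 86.5, 20.4, -0.6)
cover [240.         204.77483444] [234 192  12  26 151] (array([465.9,  -7. ]), 57.0, 13.8, 16.0)
```

View pics/fin.png

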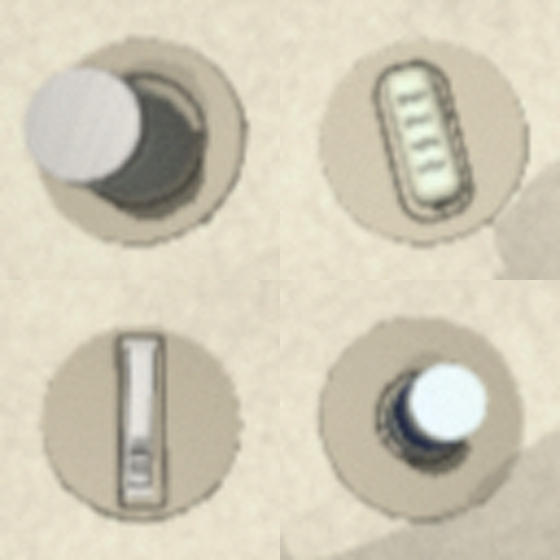

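All four stand in their outlines. The jar may be 1 to 3 mm off in y, so I'll check it in the scene camera.

Run:
```python
from h import *
s,t=grab('scene'); np.savez('sc10.npz',**t); print(s['time'])
E=edges(t,.005); T=load('top10.npz')
for k,h,r in (('jar',.081,.028),('bottle',.075,.0165)):
    g=circ(E,CO[k],.052)[0]
    for z in (h-.003,h): print(k,'rim',g,'ring',circ(E,g,dict(jar=.033,bottle=.023)[k],.004),'top edge',circ(edges(t,z),g,r,.006))
B=cv2.cvtColor(t['image'],cv2.COLOR_RGB2BGR)
a=[cv2.resize(B[v-40:v+30,u-40:u+40],(400,350),interpolation=cv2.INTER_CUBIC) for u,v in ((394,150),(199,258))]
cv2.imwrite('pics/fin2.png',np.hstack(a))
```

```text
45.425
jar rim [0.45291037 0.25073259] ring (array([0.45371001, 0.25326004]), 43) top edge (array([0.45466989, 0.2461319 ]), 43)
jar rim [0.45291037 0.25073259] ring (array([0.45371001, 0.25326004]), 43) top edge (array([0.4477763 , 0.25447818]), 70)
bottle rim [ 0.44461243 -0.25827865] ring (array([ 0.44468736, -0.2581154 ]), 48) top edge (array([ 0.4400552 , -0.25618459]), 56)
bottle rim [ 0.44461243 -0.25827865] ring (array([ 0.44468736, -0.2581154 ]), 48) top edge (array([ 0.44159085, -0.25674404]), 67)
```

View pics/fin2.png

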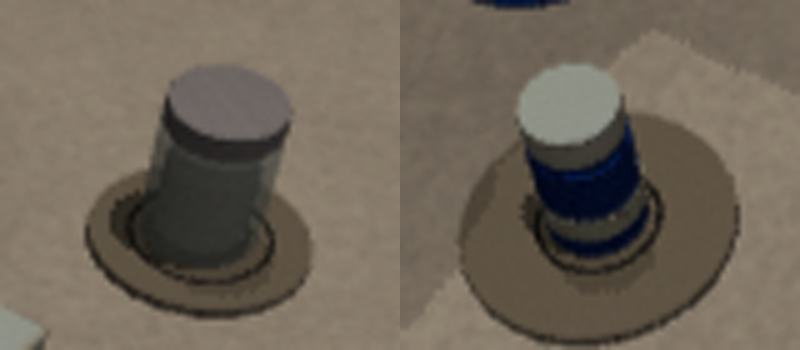

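The scene crops show both standing things inside their circles. The jar seems 2 to 3 mm off-centre, so I'll take a plumb look from above with the wrist camera, where parallax vanishes.

Call:
move_arm([
  [0.3,-0.45,0,0,0,0],
  [0.6,-0.9,0,0,0,0],
  [0.6,-0.9,0,0,0,0],
])

```text
time: 45.85
tool_pos: [0.3631, -0.3229, 0.2233]
tool_rot: [-3.141, -0.0, 0.006]
contact_force: [-0.5, 0.4, 0.1]
opening: 0.0919
grip_force: 0.0
```

Call:
move_arm([
  [0.3,-0.45,0,0,0,0],
  [0.6,-0.96,0,0,0,0],
  [0.6,-0.96,0,0,0,0],
])

```text
time: 46.22
tool_pos: [0.4226, -0.2275, 0.2233]
tool_rot: [-3.141, -0.0, 0.006]
contact_force: [-0.4, 0.0, 0.4]
opening: 0.0916
grip_force: 0.0
```

Call:
move_arm([
  [0,-0.45,0,0,0,0],
  [0,-0.97,0,0,0,0],
  [0,-0.97,0,0,0,0],
])

```text
time: 46.6
tool_pos: [0.4208, -0.1318, 0.2235]
tool_rot: [-3.142, 0.0, 0.003]
contact_force: [0.1, -0.4, 0.4]
opening: 0.0917
grip_force: 0.0
```

Call:
move_arm([
  [0,-0.45,0,0,0,0],
  [0,-0.97,0,0,0,0],
  [0,-0.97,0,0,0,0],
])

```text
time: 46.98
tool_pos: [0.4214, -0.0355, 0.2235]
tool_rot: [3.141, -0.0, 0.003]
contact_force: [0.2, -1.3, -0.6]
opening: 0.092
grip_force: 0.0
```

Call:
move_arm([
  [0,-0.45,0,0,0,0],
  [0,-0.97,0,0,0,0],
  [0,-0.97,0,0,0,0],
])

```text
time: 47.35
tool_pos: [0.4219, 0.0612, 0.2234]
tool_rot: [3.141, -0.0, 0.003]
contact_force: [-0.4, -1.4, 0.1]
opening: 0.0919
grip_force: 0.0
```

Call:
move_arm([
  [-0.07,-0.45,0,0,0,0],
  [-0.15,-0.97,0,0,0,0],
  [-0.15,-0.97,0,0,0,0],
])

```text
time: 47.72
tool_pos: [0.4069, 0.1579, 0.2233]
tool_rot: [3.141, -0.0, 0.003]
contact_force: [-0.0, 0.5, -0.5]
opening: 0.0917
grip_force: 0.0
```

Call:
move_arm([
  [-0.1,-0.45,0,0,0,0],
  [-0.2,-0.96,0,0,0,0],
  [-0.2,-0.96,0,0,0,0],
  [-0.2,-0.96,0,0,0,0],
  [-0.2,-0.96,0,0,0,0],
])

```text
time: 48.35
tool_pos: [0.3872, 0.2519, 0.2233]
tool_rot: [3.141, -0.0, -0.003]
contact_force: [-0.9, -0.8, -0.9]
opening: 0.0919
grip_force: 0.0
```

Run:
```python
from h import *
s,c=grab('wrist'); np.savez('w11.npz',**c,tool_pos=s['tool_pos'],tool_rot=s['tool_rot'])
w=load('w11.npz'); print(s['time'],s['tool_pos'],s['tool_rot'],'cam',ray(w,280,200,w)[0])
E=edges(w,.005,w); print('rim',circ(E,CO['jar'],.052),'ring',circ(E,CO['jar'],.033,.005))
for z in (.078,.081): print('lid',circ(edges(w,z,w),(.4516,.255),.028,.005))
```

```text
48.35 [0.38721479 0.25186941 0.22334658] [ 3.14091015e+00 -1.09199730e-04 -2.64272879e-03] cam [0.45488535 0.25243501 0.38179809]
rim (array([0.45145099, 0.2566643 ]), 332) ring (array([0.44829308, 0.25691782]), 231)
lid (array([0.45068047, 0.25546576]), 312)
lid (array([0.45066875, 0.25534208]), 312)
```

Seen plumb from above, the jar is within about 1.5 mm of its coaster's centre and needs no mending. I'm handing in.

```bash
python3 -c "
from cell import robot
print(robot.hand_in())"
```

```text
the job is handed in; nothing more can be done
None
```

I put the jar, pill bottle, toothbrush cover and nail clipper back on their own coasters, released and at rest, and handed the job in at about 48 s; the hand-in returned no verdict.

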